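Load the inspection pallet and index it to 60 degrees

TASK

Set up the swivel pallet for the measuring arm: first turn it by its upright handle back to its end stop (clockwise seen from above), and while it stays there stand every test shaft on the bench in a round pocket of the pallet and lay every strap clamp flat in one of its long nests, one part to a place. Then swing the loaded pallet exactly four clicks away from the stop (15 degrees a click, so 60 degrees, to the second long mark) and let go, so that it rests in that click with every part still fully seated; put back any part that gets knocked out, and leave the other things on the bench where they are.

Things in the scene. Friction and masses are not known exactly. Their poses are not given: they have to be found in the camera images.
- swivel_base: Fixed dark round flange, 284 mm across and 12 mm thick, that carries the turning pallet. Origin: centre of its underside on the bench, on the swivel axis (axis vertical). White marks on its rim, one per click; the first (the stop) and the fifth (four clicks on) are long. A fixed steel end-stop block stands beside the lever on its clockwise side at home.
- pivot (a point): Point on the swivel axis, 50 mm above the bench (top of the pallet's round grey disc, 248 mm across).
- pallet (a joint): Angle of the pallet in rad. 0 = home click, beside the end stop (the stop itself is at -0.03); grows as the pallet turns anticlockwise seen from above; greatest 1.35. A sprung roller clicks every 15 degrees (0.262 rad): 0, 0.262, 0.524, 0.785, 1.047, 1.309. It takes about 5 N at the handle to leave a click; when let go it settles by itself in the nearest click. Four clicks = 1.047.
- handle (a point): Point on the axis of the pallet's upright round handle (dark steel post 20 mm in diameter, fixed to the pallet at the end of a lever arm, 155 mm from the swivel axis). The post rises from the arm (top of the arm 48 mm above the bench) to 117 mm above the bench; this point is 95 mm above the bench. The handle turns with the pallet, along a circle about the pivot; seen from the pivot it lies in the pallet's +y direction.
- pocket_1 (a point): Centre of the floor of a round pocket in the pallet's steel block: pocket 29 mm wide with a mouth chamfered by 3 mm, 20 mm deep, its mouth 74 mm above the bench, floor 54 mm. The three pockets stand in a row 62 mm apart, along the pallet's x axis. Turns with the pallet; its x, y, z axes are the pallet's.
- pocket_2 (a point): Centre of the floor of a round pocket in the pallet's steel block: pocket 29 mm wide with a mouth chamfered by 3 mm, 20 mm deep, its mouth 74 mm above the bench, floor 54 mm. The three pockets stand in a row 62 mm apart, along the pallet's x axis. Turns with the pallet; its x, y, z axes are the pallet's.
- pocket_3 (a point): Centre of the floor of a round pocket in the pallet's steel block: pocket 29 mm wide with a mouth chamfered by 3 mm, 20 mm deep, its mouth 74 mm above the bench, floor 54 mm. The three pockets stand in a row 62 mm apart, along the pallet's x axis. Turns with the pallet; its x, y, z axes are the pallet's.
- nest_1 (a point): Centre of the floor of a long nest in the pallet's grey tray: 90 mm long (along this point's own y axis) by 30 mm wide (along its x axis), floor 66 mm above the bench, rim walls 4 mm thick and 8 mm high, left open for 56 mm at the middle of both long sides so that fingers fit. The three nests lie side by side, 56 mm apart. Turns with the pallet.
- nest_2 (a point): Centre of the floor of a long nest in the pallet's grey tray: 90 mm long (along this point's own y axis) by 30 mm wide (along its x axis), floor 66 mm above the bench, rim walls 4 mm thick and 8 mm high, left open for 56 mm at the middle of both long sides so that fingers fit. The three nests lie side by side, 56 mm apart. Turns with the pallet.
- nest_3 (a point): Centre of the floor of a long nest in the pallet's grey tray: 90 mm long (along this point's own y axis) by 30 mm wide (along its x axis), floor 66 mm above the bench, rim walls 4 mm thick and 8 mm high, left open for 56 mm at the middle of both long sides so that fingers fit. The three nests lie side by side, 56 mm apart. Turns with the pallet.
- shaft_1: Turned steel test shaft, 24 mm in diameter and 59 mm tall with a narrower shoulder at the top, 0.16 kg, standing upright on the bench. Origin: centre of its foot; z up along its axis. Treat it as a plain 24 mm cylinder. Two or three of the three are present (None if absent); any pocket will do.
- shaft_2: Turned steel test shaft, 24 mm in diameter and 59 mm tall with a narrower shoulder at the top, 0.16 kg, standing upright on the bench. Origin: centre of its foot; z up along its axis. Treat it as a plain 24 mm cylinder. Two or three of the three are present (None if absent); any pocket will do.
- shaft_3: Turned steel test shaft, 24 mm in diameter and 59 mm tall with a narrower shoulder at the top, 0.16 kg, standing upright on the bench. Origin: centre of its foot; z up along its axis. Treat it as a plain 24 mm cylinder. Two or three of the three are present (None if absent); any pocket will do.
- clamp_1: Flat dark steel strap clamp, 26 mm wide (its x), 85 mm long (its y), 11 mm thick, 0.14 kg, lying flat on the bench. Origin: centre of its underside. Two or three of the three are present (None if absent); any nest and either way round will do.
- clamp_2: Flat dark steel strap clamp, 26 mm wide (its x), 85 mm long (its y), 11 mm thick, 0.14 kg, lying flat on the bench. Origin: centre of its underside. Two or three of the three are present (None if absent); any nest and either way round will do.
- clamp_3: Flat dark steel strap clamp, 26 mm wide (its x), 85 mm long (its y), 11 mm thick, 0.14 kg, lying flat on the bench. Origin: centre of its underside. Two or three of the three are present (None if absent); any nest and either way round will do.
- tin: Bystander: shallow round tin, 64 mm across, 35 mm tall. Leave alone. Origin: centre of its underside.
- ball: Bystander: white reference ball on a stem and round foot, 45 mm across, 75 mm tall. Leave alone. Origin: centre of its underside.
- bush: Bystander: bronze bush, 34 mm across, 26 mm tall. Leave alone. Origin: centre of its underside.

How it is judged:
By the outcome, as a careful person would: the job done as asked, in the order asked, and still so for the second after the job is handed in, with the robot touching nothing.
Of shaft_1, shaft_2, shaft_3 only 2 to 3 are there at a start; the rules pass over those that are not, and their reading is None.
Of clamp_1, clamp_2, clamp_3 only 2 to 3 are there at a start; the rules pass over those that are not, and their reading is None.
At some moment in a run one of clamp_1, clamp_2, clamp_3 may be knocked a few centimetres aside while the robot is not near it.
It also fails if it takes over 210 s, if anything falls off the work surface, if the arm or the gripper's body presses on something with over 40 N, if the wrist force passes 120 N, or if a joint passes its speed limit or range.

ROBOT

A 6-joint arm with a two-finger parallel gripper is mounted at the origin on a cart in front of the work surface, level with it; the furniture and walls round the work are solid. World frame = base frame: x ahead of the robot, y to its left, z up, the work surface at z = 0. Lengths are in m, angles in rad, forces in N, time in s.
With the tool pointing down it reaches from about 0.35 to 0.775 m from the base axis. Payload 7.3 kg.
Tool frame: the origin (TCP) lies midway between the tips of the shut fingers; the grasp point (between the pads) lies 19 mm behind it (robot.grip_depth is the z of the grasp point in the tool frame, in m); z points along the fingers, y is the line along which they close (so a half turn about z gives the same grasp; the last joint's range is limited). The gripper opens to 92 mm and grips with 3 to 60 N. Pads are 19 mm wide; open, the fingers measure 130 mm over their backs; the gripper's body (75 mm by 190 mm) begins 47 mm behind the grasp point.
Start: joints at [-1.488, 0.342, 1.524, -0, 1.275, -0.146], TCP at [0.119, -0.511, 0.227] pointing down, gripper open.
Joint ranges: [-2.53, 2.53], [-0.77, 2.02], [0.04, 2.7], [-1, 4.14], [0.28, 2.66], [-3.11, 3.11]. Speed limits (rad/s): [2.57, 2.57, 3.14, 3.14, 3.14, 3.14].

INTERFACE

Orientations are given as [roll, pitch, yaw] about the fixed x, y, z axes, in that order (R = Rz(yaw) Ry(pitch) Rx(roll)).
In Python, from cell import robot, viewer gives the robot as it stands.
- The arm moves only by the tool step_arm, never from a script. Its argument "increments" is a list of rows, each an object with "delta_pos": the shift along the tool's x, y, z in cm, a list of three; "dr": the turn, a rotation vector about the tool's x, y, z in degrees, a list of three; "fingers": the closure, from -1 (fully open) to 1 (shut), so that 0 is half open. In form: [{"delta_pos": [tx, ty, tz], "dr": [wx, wy, wz], "fingers": fingers}, ...]. A call has exactly 5 rows; each row is the pose to reach, as a shift and turn from the pose commanded when the call began, along the tool's axes at that moment; what a row does not reach only later rows make up. A row lasts 1/8 s, in which the tool goes at most 62.5 mm and 10.7 degrees, less where a joint would pass 70% of its speed; a pose out of reach is approached as far as the arm can. A call with a gripper value outside its range is refused whole. The fingers move at their own pace and stop on an object; "newtons" is the grip in N (left out, the last holds). Time passes only in rows, so rows that repeat a pose let the fingers close, or fill a call up. It gives the time, the measured TCP pose, the force, the opening and the grip force at its end, in the units of the state.
- robot.observe(): the state, without advancing time (a new reading comes with each control period).
- viewer.read_camera(name): name is "scene" or "top" or "wrist"; returns the picture (384x512x3 uint8, red, green, blue); there is no depth.
- viewer.camera_params(name): a dict with "K" (3x3 intrinsics, pixels), "T" (4x4, takes a point from camera to world coordinates). Camera axes: x right, y down, z forward; pixel columns grow to the right and rows downward; lengths in m; the calibration is good to about 2 mm. A picture is of the moment at which its call begins: read the wrist's pose just before it. camera_params takes no time and is no camera call; for the wrist camera it gives the pose at the moment of the call.
- robot.hand_in(): hands the job in; it is judged then, once.
The state is a dict: "time": time; "qpos": joint angles; "qvel": joint speeds; "joint_efforts": joint torques, N m; "tool_pos": TCP position; "tool_rot": TCP orientation; "contact_force": force on the tool from outside, world axes, zero at the start; "torque": the same for the moment, N m; "opening": finger opening in m; "grip_force": force on a finger pad.
Only numpy, scipy, OpenCV 4.12 (cv2) and the standard library are available. Lean on these libraries where they do the work, as an engineer would, in place of code of your own. Each camera call takes 0.05 s, during which the arm holds its last target. There are 200 camera calls.

## Working session

There is one attempt and no reset: what is moved stays moved. The work goes in short steps, Python scripts to look and compute and a tool call to move; the robot and the scene stay as the last step left them, time stands still between calls to the robot, and variables do not carry over. Pictures are saved under pics/ and viewed, at most 14 in all, crops included, and the job is handed in when it is done.

Besides the shell and the picture viewer there is one more tool, called as name(argument=value, ...) on one line, values as JSON. step_arm: Moves the arm, as the interface text tells. Its arguments: {"type":"object","properties":{"increments":{"type":"array"},"newtons":{"type":"number"}},"required":["increments"]}

```bash
mkdir -p pics; ls
python3 - <<'E'
from cell import robot, viewer
import cv2, numpy as np
print(robot.observe())
for n in ("scene","top"):
    im=viewer.read_camera(n); cv2.imwrite(f"pics/{n}0.png",cv2.resize(im[:,:,::-1],(800,600),interpolation=cv2.INTER_CUBIC)); np.save(f"pics/{n}0.npy",im)
    p=viewer.camera_params(n); print(n,p["K"].round(1).tolist(),p["T"].round(4).tolist())
E
```

```text
pics
{'time': 0.0, 'qpos': array([-1.48799747e+00,  3.42738729e-01,  1.52501964e+00, -1.74865038e-05,
        1.27540228e+00, -1.45979447e-01]), 'qvel': array([-0.00072159, -0.00044588,  0.00013782,  0.00177193, -0.00038833,
        0.00125666]), 'joint_efforts': array([ 1.04223553e-03, -4.31238163e+01, -2.44219315e+01,  7.18867988e-02,
        5.59753203e-02, -1.13339490e-04]), 'tool_pos': array([ 0.11905623, -0.51090077,  0.22603575]), 'tool_rot': array([-3.14003891e+00, -2.11538655e-04,  2.28783246e-01]), 'contact_force': array([0.22606217, 0.16497024, 0.28220187]), 'torque': array([ 0.0672085 , -0.00848797,  0.01906923]), 'grip_force': 0.0, 'opening': 0.0917994795231727}
scene [[473.0, 0.0, 255.9], [0.0, 473.0, 187.0], [0.0, 0.0, 1.0]] [[0.8276, -0.3947, 0.3991, -0.0674], [-0.561, -0.5565, 0.6129, -1.0182], [-0.0198, -0.7311, -0.682, 1.1994], [0.0, 0.0, 0.0, 1.0]]
top [[491.2, 0.0, 257.4], [0.0, 491.2, 186.9], [0.0, 0.0, 1.0]] [[0.4393, -0.7938, 0.4206, -0.0728], [-0.8983, -0.392, 0.1984, -0.2989], [0.0073, -0.465, -0.8853, 1.4497], [0.0, 0.0, 0.0, 1.0]]
```

View pics/scene0.png

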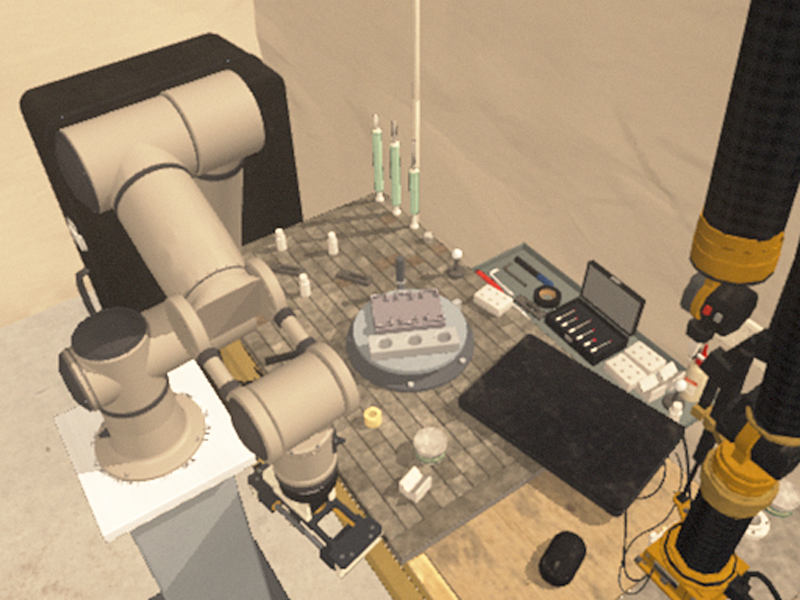

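View pics/top0.png

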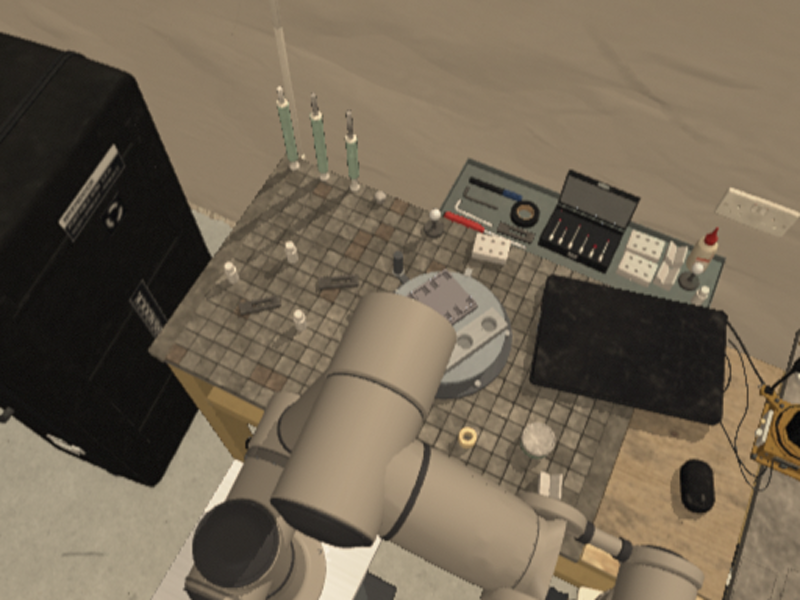

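The scene view shows three white shafts at (280,238), (333,242) and (305,284), and two clamps at (290,270) and (352,276). The dark handle is at (400,268), and there may be a third clamp at (283,357) near the arm. I'll get rough positions from these.

```bash
cat > h.py <<'E'
from cell import robot, viewer
import cv2, numpy as np
from scipy.spatial.transform import Rotation as R
def ray(p,uv,z,s=1.0):
    uv=np.asarray(uv,float)*s
    d=p["T"][:3,:3]@np.linalg.solve(p["K"],[uv[0],uv[1],1]); o=p["T"][:3,3]
    return o+d*(z-o[2])/d[2]
def proj(p,X):
    c=p["T"][:3,:3].T@(np.asarray(X)-p["T"][:3,3]); c=p["K"]@c; return c[:2]/c[2]
def plan(xyz,yaw=None):
    "shift in tool cm and yaw turn to reach a TCP pose pointing down"
    o=robot.observe(); M=R.from_euler("xyz",o["tool_rot"])
    d=M.inv().apply(np.asarray(xyz)-o["tool_pos"])*100
    r=None
    if yaw is not None:
        y=(yaw-o["tool_rot"][2]+np.pi/2)%np.pi-np.pi/2
        r=np.degrees((M.inv()*R.from_euler("xyz",[np.pi,0,o["tool_rot"][2]+y])).as_rotvec()).round(1)
    print("plan",d.round(2),r)
def pic(n,name,crop=None):
    p=viewer.camera_params(n); im=viewer.read_camera(n); np.save(f"pics/{name}.npy",im); np.save(f"pics/{name}_T.npy",p["T"])
    cv2.imwrite(f"pics/{name}.png",cv2.resize(im[:,:,::-1],(800,600),interpolation=cv2.INTER_CUBIC)); return im,p
E
python3 - <<'E'
from h import *
s=.64
S=viewer.camera_params("scene");T=viewer.camera_params("top")
for nm,p,l in (("scene",S,{"sh1":(281,250,0),"sh2":(333,253,0),"sh3":(306,297,0),"c1":(290,270,.011),"c2":(352,277,.011),"c3?":(285,357,.011),"handletop":(400,259,.117),"discL":(354,333,.05),"discR":(468,333,.05),"stop":(455,303,.03),"pocket1":(383,346,.074),"pocket2":(415,341,.074),"pocket3":(444,338,.074),"bush":(373,417,.013),"tin":(430,440,.03),"white":(415,485,.02),"ball":(456,254,.06),"t1":(372,296,.074),"t2":(438,293,.074)}),
  ("top",T,{"sh1":(231,280,0),"sh2":(291,260,0),"sh3":(300,326,0),"c1":(260,305,.011),"c2":(337,283,.011),"handletop":(398,253,.117),"handlebot":(398,273,.048),"stop":(468,271,.03),"pocket3":(488,324,.074),"pocket2":(464,341,.074)})):
    for k,(u,v,z) in l.items(): print(nm,k,ray(p,(u,v),z,s).round(3))
print(viewer.camera_params("wrist"))
E
```

```text
scene sh1 [0.476 0.365 0.   ]
scene sh2 [0.578 0.278 0.   ]
scene sh3 [0.443 0.175 0.   ]
scene c1 [0.453 0.271 0.011]
scene c2 [0.564 0.161 0.011]
scene c3? [0.31  0.023 0.011]
scene handletop [0.628 0.045 0.117]
scene discL [ 0.452 -0.035  0.05 ]
scene discR [ 0.652 -0.176  0.05 ]
scene stop [ 0.699 -0.07   0.03 ]
scene pocket1 [ 0.471 -0.122  0.074]
scene pocket2 [ 0.533 -0.149  0.074]
scene pocket3 [ 0.588 -0.176  0.074]
scene bush [ 0.378 -0.223  0.013]
scene tin [ 0.432 -0.343  0.03 ]
scene white [ 0.355 -0.402  0.02 ]
scene ball [0.784 0.039 0.06 ]
scene t1 [0.534 0.019 0.074]
scene t2 [ 0.659 -0.058  0.074]
top sh1 [0.479 0.369 0.   ]
top sh2 [0.579 0.278 0.   ]
top sh3 [0.45  0.182 0.   ]
top c1 [0.451 0.278 0.011]
top c2 [0.569 0.158 0.011]
top handletop [0.636 0.047 0.117]
top handlebot [0.63  0.043 0.048]
top stop [ 0.709 -0.083  0.03 ]
top pocket3 [ 0.592 -0.174  0.074]
top pocket2 [ 0.537 -0.147  0.074]
{'K': array([[289.17521669,   0.        , 258.26070842],
       [  0.        , 289.17521669, 191.68224201],
       [  0.        ,   0.        ,   1.        ]]), 'T': array([[ 0.22701277, -0.92763936, -0.29656436,  0.19911707],
       [-0.97389095, -0.21662806, -0.06788737, -0.49234047],
       [-0.00126916,  0.30423265, -0.95259692,  0.38415244],
       [ 0.        ,  0.        ,  0.        ,  1.        ]])}
```

step_arm(increments=[{"delta_pos": [4, -3.5, -1.5], "dr": [0, 0, 0], "fingers": -1}, {"delta_pos": [8, -7, -3], "dr": [0, 0, 0], "fingers": -1}, {"delta_pos": [12, -10.5, -3.5], "dr": [0, 0, 0], "fingers": -1}, {"delta_pos": [16, -14, -4], "dr": [0, 0, 0], "fingers": -1}, {"delta_pos": [19, -17, -4], "dr": [0, 0, 0], "fingers": -1}])

```text
time: 0.72
tool_pos: [0.2664, -0.301, 0.2669]
tool_rot: [3.141, -0.0, 0.229]
contact_force: [0.7, 0.3, 0.1]
opening: 0.0918
grip_force: 0.0
```

step_arm(increments=[{"delta_pos": [4, -3.5, -1.5], "dr": [0, 0, 0], "fingers": -1}, {"delta_pos": [8, -7, -3], "dr": [0, 0, 0], "fingers": -1}, {"delta_pos": [12, -10.5, -3.5], "dr": [0, 0, 0], "fingers": -1}, {"delta_pos": [16, -14, -4], "dr": [0, 0, 0], "fingers": -1}, {"delta_pos": [19, -17, -4], "dr": [0, 0, 0], "fingers": -1}])

```text
time: 1.35
tool_pos: [0.413, -0.0922, 0.3069]
tool_rot: [3.141, -0.0, 0.23]
contact_force: [0.4, -1.0, -0.3]
opening: 0.0919
grip_force: 0.0
```

step_arm(increments=[{"delta_pos": [4, -3.5, -0.5], "dr": [0, 0, 3], "fingers": -1}, {"delta_pos": [8, -7, -1], "dr": [0, 0, 6], "fingers": -1}, {"delta_pos": [12, -10.5, -1.5], "dr": [0, 0, 9], "fingers": -1}, {"delta_pos": [16, -14, -2], "dr": [0, 0, 13], "fingers": -1}, {"delta_pos": [18, -16, -2], "dr": [0, 0, 13], "fingers": -1}])

```text
time: 1.98
tool_pos: [0.552, 0.1049, 0.3261]
tool_rot: [-3.141, 0.001, 0.003]
contact_force: [-0.2, -0.8, -0.9]
opening: 0.0917
grip_force: 0.0
```

Run:
```python
from h import *
o=robot.observe();print(o["time"],o["tool_pos"],o["tool_rot"],o["contact_force"])
pic("wrist","w1"); pic("top","t1")
```

```text
1.975 [0.55203949 0.10490267 0.32613437] [-3.14143676e+00  5.31883878e-04  3.05563080e-03] [-0.22180944 -0.77129512 -0.94320285]
```

View pics/w1.png

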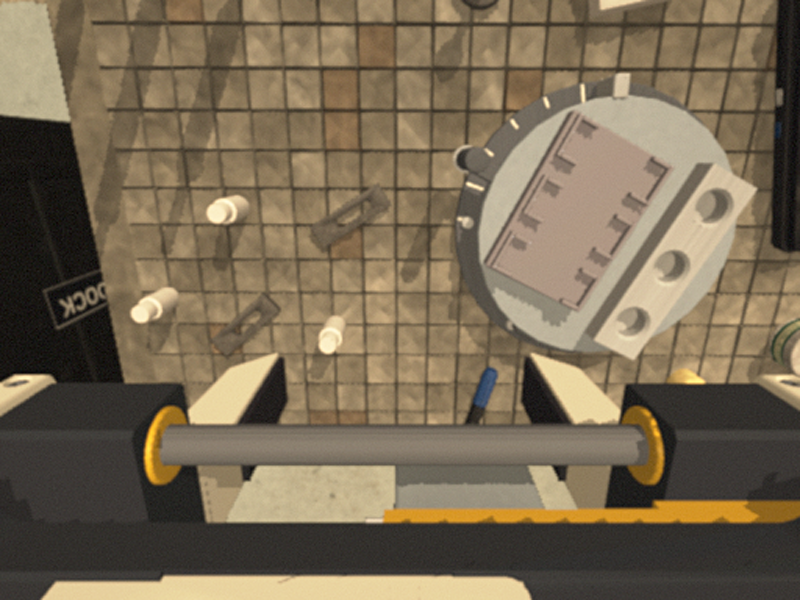

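Clear wrist view, on the 800 px scale:
- **Shafts:** three, with tops at (215,211), (141,313) and (328,343).
- **Clamps:** two, centred at (350,217) and (246,325).
- **Handle:** top at (465,157).
- **Rim marks:** (583,92) to (475,186), with the stop block at (622,85).
- **Pockets:** (713,205), (671,265) and (631,321).

Run:
```python
from h import *
p=viewer.camera_params("wrist"); p["T"]=np.load("pics/w1_T.npy"); s=.64
P={}
for k,(u,v,z) in {"shA":(213,212,.059),"shB":(140,313,.059),"shC":(327,343,.059),"handtop":(463,157,.117),"stop":(622,78,.03),
 "m1":(583,92,.012),"m2":(546,101,.012),"m3":(515,124,.012),"m4":(488,153,.012),"m5":(474,186,.012),"peg":(466,222,.02),"pk1":(713,205,.074),"pk2":(671,265,.074),"pk3":(631,321,.074),
 "tr1":(574,112,.074),"tr2":(670,165,.074),"tr3":(576,309,.074),"tr4":(487,263,.074)}.items():
    P[k]=ray(p,(u,v),z,s); print(k,P[k].round(4))
im=np.load("pics/w1.npy")
# disc: light grey-blue
hsv=cv2.cvtColor(im,cv2.COLOR_RGB2HSV)
print(hsv[int(300*s),int(560*s)+0:int(560*s)+1], hsv[int(150*s),int(660*s)],hsv[int(217*s)-3:int(217*s)+3,int(335*s)].tolist())
pts=np.array([ray(p,q,.05,s) for q in ((484,150),(513,115),(640,97),(700,140),(478,215),(497,295),(560,345))])
A=np.c_[2*pts[:,:2],np.ones(len(pts))];b=(pts[:,:2]**2).sum(1);x=np.linalg.lstsq(A,b,rcond=None)[0]
print("disc c",x[:2],np.sqrt(x[2]+x[:2]@x[:2]), "tray mid",np.mean([P[f"tr{i}"] for i in (1,2,3,4)],0))
c=x[:2]
# clamps: fit by dark mask
g=im.astype(int)
for nm,(u,v) in {"cA":(350,217),"cB":(246,325)}.items():
    u,v=int(u*s),int(v*s); r=32
    sub=hsv[v-r:v+r,u-r:u+r]; m=((sub[...,2]<105)&(sub[...,1]<75)).astype(np.uint8)
    m=cv2.morphologyEx(m,cv2.MORPH_CLOSE,np.ones((5,5)));m=cv2.morphologyEx(m,cv2.MORPH_OPEN,np.ones((5,5)))
    cs=max(cv2.findContours(m,0,2)[0],key=cv2.contourArea); 
    W=np.array([ray(p,q[0]+[u-r,v-r],.011)[:2] for q in cs],np.float32)*1000
    print(nm,cv2.minAreaRect(W))
for k in ["m1","m2","m3","m4","m5","peg","handtop","stop","pk1","pk2","pk3"]:
    d=P[k][:2]-c; print(k,np.degrees(np.arctan2(d[1],d[0])).round(1),np.hypot(*d).round(4))
```

```text
shA [0.5831 0.2823 0.059 ]
shB [0.4832 0.3676 0.059 ]
shC [0.4514 0.1826 0.059 ]
handtop [0.6329 0.0591 0.117 ]
stop [ 0.7017 -0.0938  0.03  ]
m1 [ 0.6921 -0.0662  0.012 ]
m2 [ 0.6841 -0.0316  0.012 ]
m3 [ 0.6633 -0.0034  0.012 ]
m4 [0.6363 0.0213 0.012 ]
m5 [0.6044 0.0336 0.012 ]
peg [0.5691 0.0411 0.02  ]
pk1 [ 0.5925 -0.1713  0.074 ]
pk2 [ 0.5375 -0.1439  0.074 ]
pk3 [ 0.4819 -0.1154  0.074 ]
tr1 [ 0.6691 -0.0381  0.074 ]
tr2 [ 0.6266 -0.1266  0.074 ]
tr3 [ 0.494  -0.0607  0.074 ]
tr4 [0.5389 0.0274 0.074 ]
[[ 14  62 115]] [ 21  46 189] [[17, 82, 137], [17, 78, 118], [16, 76, 111], [17, 80, 102], [17, 75, 92], [20, 81, 82]]
disc c [ 0.57222489 -0.07407242] 0.11883766970811684 tray mid [ 0.58214712 -0.04950845  0.074     ]Traceback (most recent call last):
  File "<stdin>", line 22, in <module>
ValueError: max() iterable argument is empty
```

Run:
```python
from h import *
from scipy.optimize import least_squares
M=np.array([[.6921,-.0662],[.6841,-.0316],[.6633,-.0034],[.6363,.0213],[.6044,.0336]])
f=lambda x:np.ravel([x[:2]+x[2]*np.array([np.cos(x[3]+i*np.pi/12),np.sin(x[3]+i*np.pi/12)])-M[i] for i in range(5)])
r=least_squares(f,[.566,-.078,.135,.1]);print("marks fit",r.x,np.degrees(r.x[3]),abs(r.fun).max())
p=viewer.camera_params("wrist"); T=np.load("pics/w1_T.npy");p["T"]=T; s=.64
im=np.load("pics/w1.npy");hsv=cv2.cvtColor(im,cv2.COLOR_RGB2HSV)
b=cv2.cvtColor(cv2.GaussianBlur(im,(3,3),0),cv2.COLOR_RGB2LAB).astype(int)
print(b[130:150:4,205:245:4,0])
a=cv2.resize(im[100:240,120:270,::-1],(750,700)); a=cv2.resize(a,(640,600),interpolation=cv2.INTER_CUBIC); cv2.imwrite("pics/w1c.png",a)
```

```text
marks fit [ 0.56213721 -0.09229638  0.13438382  0.20046321] 11.4856956618632 0.0017299233414873605
[[146 105 157 157 124 111  92 112  99  99]
 [144 107 151 117  99 107 119 112 106 105]
 [136 107 103  99 123 138 123 111 104 125]
 [106  91  94 107 137 114  97  87 104 134]
 [112 114 119 107 110  95  82 106 121 130]]
```

View pics/w1c.png

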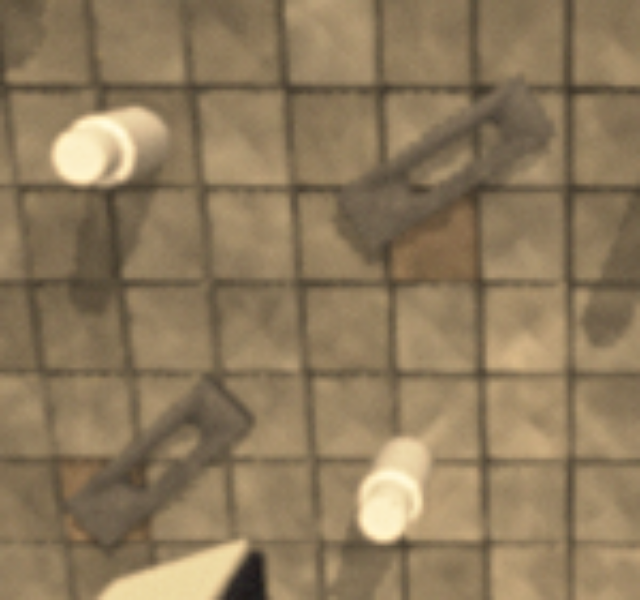

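The crop shows clamp A with corners (517,80), (553,128), (377,262) and (337,205), and clamp B with corners (212,377), (253,418), (107,545) and (68,500). Next I'll go to the handle.

step_arm(increments=[{"delta_pos": [2, 1.2, 3], "dr": [0, 0, -10], "fingers": -0.3}, {"delta_pos": [4, 2.4, 7], "dr": [0, 0, -20], "fingers": -0.3}, {"delta_pos": [6, 3.6, 11], "dr": [0, 0, -30], "fingers": -0.3}, {"delta_pos": [8.1, 4.7, 14], "dr": [0, 0, -40], "fingers": -0.3}, {"delta_pos": [8.1, 4.7, 16.6], "dr": [0, 0, -50], "fingers": -0.3}])

```text
time: 2.7
tool_pos: [0.6323, 0.0537, 0.1587]
tool_rot: [-3.141, 0.002, 0.878]
contact_force: [-0.5, -0.4, -0.2]
opening: 0.06
grip_force: 0.0
```

Run:
```python
from h import *
o=robot.observe();print(o["time"],o["tool_pos"],o["tool_rot"],o["opening"])
im,p=pic("wrist","w2")
plan([.633,.058,.076],np.radians(63))
q=viewer.camera_params("wrist");q["T"]=np.load("pics/w1_T.npy")
px=lambda u,v:(120+u/4.267,100+v/4.286)
for n,cs in {"A":[(517,80),(553,128),(377,262),(337,205)],"B":[(212,377),(253,418),(107,545),(68,500)]}.items():
    W=np.array([ray(q,px(*c),.011)[:2] for c in cs]);d=W[0]+W[1]-W[2]-W[3]
    print(n,W.mean(0).round(4),np.degrees(np.arctan2(d[1],d[0])).round(1),np.hypot(*d)/2)
```

```text
2.7 [0.63225667 0.05367545 0.15866691] [-3.14066390e+00  1.52679916e-03  8.78430023e-01] 0.060035886383725215
plan [0.53 0.05 7.91] [ -0.4   0.3 -12.3]
A [0.5714 0.1603] -54.8 0.0848647304127245
B [0.453  0.2813] -49.9 0.08499569000180704
```

View pics/w2.png

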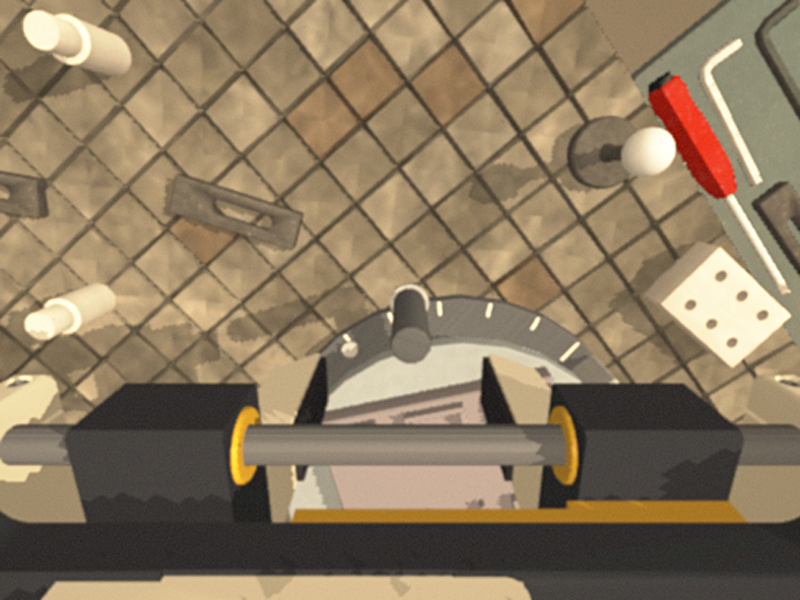

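The five marks are at (570,352), (535,323), (489,310), (440,308) and (391,318). The handle post top is at (410,343) and its base is near (410,305). I'll refine the positions from these.

Run:
```python
from h import *
from scipy.optimize import least_squares
p=viewer.camera_params("wrist");p["T"]=np.load("pics/w2_T.npy");s=.64
M=np.array([ray(p,q,.012,s)[:2] for q in ((570,352),(535,323),(489,310),(440,308),(391,318))])
f=lambda x:np.ravel([x[:2]+.134*np.array([np.cos(x[2]+i*np.pi/12),np.sin(x[2]+i*np.pi/12)])-M[i] for i in range(5)])
r=least_squares(f,[.566,-.078,.1]);print("marks fit",r.x,np.degrees(r.x[2]),abs(r.fun).max(),M.round(4).tolist())
h=ray(p,(410,345),.117,s);print(h,np.degrees(np.arctan2(*(h[:2]-r.x[:2])[::-1])),np.hypot(*(h[:2]-r.x[:2])))
plan([h[0],h[1],.076],np.radians(63))
```

```text
marks fit [ 0.55978576 -0.087724    0.16200821] 9.282386620315878 0.0017496213366828828 [[0.6905, -0.0669], [0.6837, -0.0317], [0.6641, -0.0026], [0.6381, 0.0209], [0.6063, 0.0374]]
[0.63149585 0.04868342 0.117     ] 62.268862145692594 0.15410814855141078
plan [-0.29  0.52  7.91] [ -0.4   0.3 -12.3]
```

step_arm(increments=[{"delta_pos": [-0.3, 0.5, 1], "dr": [0, 0, -6], "fingers": -0.3}, {"delta_pos": [-0.3, 0.5, 3], "dr": [0, 0, -12], "fingers": -0.3}, {"delta_pos": [-0.3, 0.5, 5.5], "dr": [0, 0, -12], "fingers": -0.3}, {"delta_pos": [-0.3, 0.5, 8], "dr": [0, 0, -12], "fingers": 0}, {"delta_pos": [-0.3, 0.5, 8], "dr": [0, 0, -12], "fingers": 0.42}])

```text
time: 3.38
tool_pos: [0.6324, 0.0497, 0.0794]
tool_rot: [-3.138, 0.002, 1.082]
contact_force: [0.8, -0.3, -0.1]
opening: 0.044
grip_force: 0.0
```

Run:
```python
from h import *
o=robot.observe();print(o["time"],o["tool_pos"],o["tool_rot"],o["opening"],o["contact_force"])
c=np.array([.560,-.088]);M=R.from_euler("xyz",o["tool_rot"]);t0=o["tool_pos"]
for a in (57,51,45,39,33,27,21,15,9,5,3):
    g=np.r_[c+.155*np.array([np.cos(np.radians(a)),np.sin(np.radians(a))]),.076]
    print(a,(M.inv().apply(g-t0)*100).round(1),np.degrees(o["tool_rot"][2])-a)
```

```text
3.375 [0.63241865 0.04973581 0.07944965] [-3.13784313e+00  2.13393690e-03  1.08166147e+00] 0.04400284762388642 [ 0.78433034 -0.30071176 -0.07272864]
57 [-0.1  1.4  0.3] 4.974637233325758
51 [-0.3  3.   0.3] 10.974637233325758
45 [-0.7  4.6  0.3] 16.97463723332576
39 [-1.3  6.1  0.3] 22.97463723332576
33 [-2.   7.6  0.3] 28.97463723332576
27 [-2.9  9.   0.3] 34.97463723332576
21 [-3.9 10.2  0.3] 40.97463723332576
15 [-5.  11.4  0.3] 46.97463723332576
9 [-6.2 12.5  0.3] 52.97463723332576
5 [-7.1 13.1  0.3] 56.97463723332576
3 [-7.6 13.4  0.3] 58.97463723332576
```

step_arm(increments=[{"delta_pos": [-0.1, 1.4, 0.2], "dr": [0, 0, 5], "fingers": 0.42}, {"delta_pos": [-0.3, 3.0, 0.2], "dr": [0, 0, 11], "fingers": 0.42}, {"delta_pos": [-0.7, 4.6, 0.2], "dr": [0, 0, 17], "fingers": 0.42}, {"delta_pos": [-1.3, 6.1, 0.2], "dr": [0, 0, 23], "fingers": 0.42}, {"delta_pos": [-2.0, 7.6, 0.2], "dr": [0, 0, 29], "fingers": 0.42}])

```text
time: 4.0
tool_pos: [0.6911, -0.0013, 0.0806]
tool_rot: [-3.138, 0.0, 0.573]
contact_force: [-4.1, 5.0, 1.6]
opening: 0.0267
grip_force: 2.9
```

step_arm(increments=[{"delta_pos": [-0.1, 1.6, 0], "dr": [0, 0, 6], "fingers": 0.42}, {"delta_pos": [-0.3, 3.2, 0], "dr": [0, 0, 12], "fingers": 0.42}, {"delta_pos": [-0.7, 4.8, 0], "dr": [0, 0, 18], "fingers": 0.42}, {"delta_pos": [-1.1, 5.8, 0], "dr": [0, 0, 22], "fingers": 0.42}, {"delta_pos": [-1.5, 6.6, 0], "dr": [0, 0, 25], "fingers": 0.42}])

```text
time: 4.62
tool_pos: [0.7157, -0.0659, 0.0808]
tool_rot: [-3.14, -0.002, 0.138]
contact_force: [-2.6, 18.3, 2.1]
opening: 0.0271
grip_force: 9.2
```

Run:
```python
from h import *
o=robot.observe();print(o["time"],o["tool_pos"],o["tool_rot"],o["opening"],o["contact_force"])
im,p=pic("wrist","w3")
```

```text
4.625 [ 0.71573978 -0.06590042  0.08078968] [-3.13974177e+00 -1.78312613e-03  1.37613408e-01] 0.02707216637882987 [-2.582288   18.28422588  2.14869941]
```

View pics/w3.png

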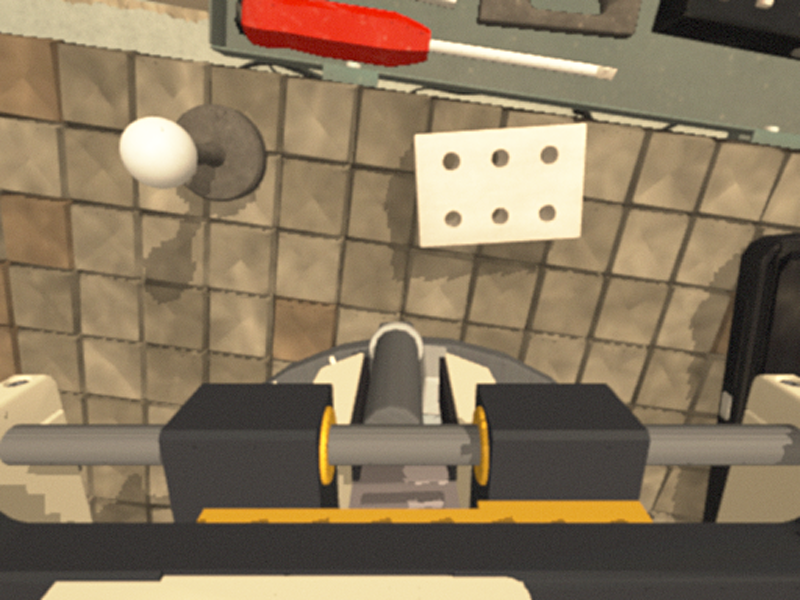

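step_arm(increments=[{"delta_pos": [0, -0.35, 0], "dr": [0, 0, 0], "fingers": 0.42}, {"delta_pos": [0, -0.35, -2], "dr": [0, 0, 0], "fingers": 0.3}, {"delta_pos": [0, -0.35, -5], "dr": [0, 0, 0], "fingers": 0.3}, {"delta_pos": [0, -0.35, -8], "dr": [0, 0, 0], "fingers": 0}, {"delta_pos": [0, -0.35, -11], "dr": [0, 0, 0], "fingers": -1}])

```text
time: 5.3
tool_pos: [0.7148, -0.0633, 0.1912]
tool_rot: [3.14, -0.001, 0.141]
contact_force: [1.1, 0.9, -0.8]
opening: 0.0477
grip_force: 0.0
```

step_arm(increments=[{"delta_pos": [-4, -3, -3], "dr": [0, 0, 2], "fingers": -1}, {"delta_pos": [-8, -6, -6], "dr": [0, 0, 4], "fingers": -1}, {"delta_pos": [-12, -9, -9], "dr": [0, 0, 6], "fingers": -1}, {"delta_pos": [-16, -12, -12], "dr": [0, 0, 8], "fingers": -1}, {"delta_pos": [-20, -15, -13], "dr": [0, 0, 8], "fingers": -1}])

```text
time: 5.92
tool_pos: [0.4947, 0.0577, 0.322]
tool_rot: [3.141, -0.006, 0.0]
contact_force: [0.2, 0.5, 1.0]
opening: 0.0909
grip_force: 0.0
```

Run:
```python
from h import *
o=robot.observe();print(o["time"],o["tool_pos"],o["tool_rot"],o["opening"],o["contact_force"])
im,p=pic("wrist","w4")
```

```text
5.925 [0.49465286 0.05774524 0.32200884] [ 3.14083672e+00 -5.50848049e-03  4.26698827e-04] 0.09094008778609802 [0.24740511 0.45839629 0.9881743 ]
```

View pics/w4.png

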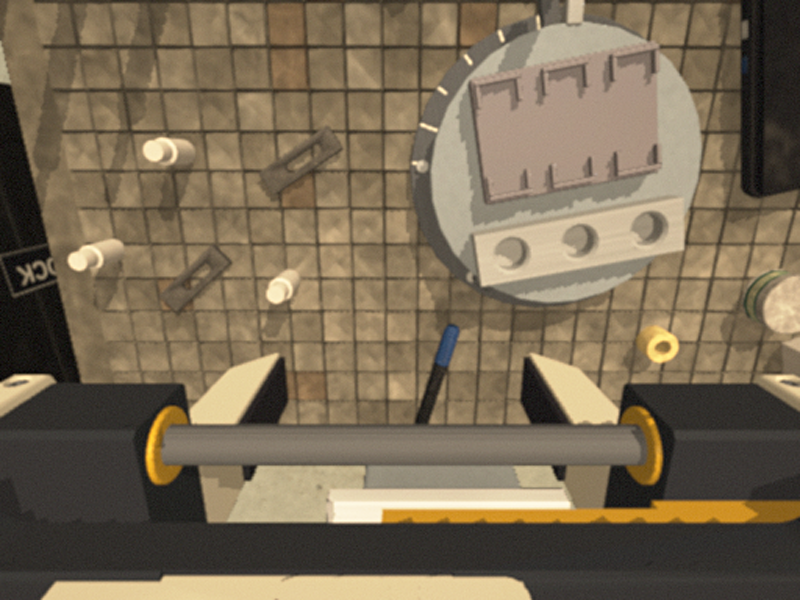

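The pallet is at home. Pocket mouths are at (513,253), (580,239) and (650,228). Tray corners are near (471,82), (657,44), (661,170) and (488,201). Shaft tops are at (153,151), (81,261) and (279,291).

Run:
```python
from h import *
from scipy.optimize import least_squares
p=viewer.camera_params("wrist");p["T"]=np.load("pics/w4_T.npy");s=.64
K=np.array([ray(p,q,.074,s)[:2] for q in ((513,253),(580,239),(650,228))]);print(K.round(4).tolist(),np.hypot(*(K[0]-K[2])))
d=K[2]-K[0];print("xaxis",np.degrees(np.arctan2(d[1],d[0])))
Tr=np.array([ray(p,q,.074,s)[:2] for q in ((471,84),(656,44),(661,169),(489,202))]);print(Tr.round(4).tolist())
for i,j in((0,1),(1,2),(2,3),(3,0)):
    e=Tr[j]-Tr[i];print(np.hypot(*e).round(4),np.degrees(np.arctan2(e[1],e[0])).round(1))
print("traymid",Tr.mean(0))
M=np.array([ray(p,q,.012,s)[:2] for q in ((538,21),(501,35),(467,59),(442,91),(428,127))])
f=lambda x:np.ravel([x[:2]+.134*np.array([np.cos(x[2]+i*np.pi/12),np.sin(x[2]+i*np.pi/12)])-M[i] for i in range(5)])
r=least_squares(f,[.566,-.078,.1]);print("marks",r.x,np.degrees(r.x[2]),abs(r.fun).max())
for n,q in dict(A=(153,151),B=(81,261),C=(278,292)).items(): print(n,ray(p,q,.059,s).round(4))
for n,q in dict(cA=(301,162),cB=(196,280)).items(): print(n,ray(p,q,.011,s).round(4))
im=np.load("pics/w4.npy");a=np.hstack([cv2.resize(im[0:140,260:460,::-1],(800,560),interpolation=cv2.INTER_CUBIC)]);cv2.imwrite("pics/w4c.png",a)
```

```text
[[0.4931, -0.0425], [0.506, -0.1022], [0.516, -0.1639]] 0.12360966022523429
xaxis -79.3393805616059
[[0.6338, 0.0023], [0.6632, -0.1446], [0.5669, -0.1651], [0.5388, -0.0179]]
0.1498 -78.7
0.0984 -168.0
0.1499 100.8
0.0971 12.0
traymid [ 0.60070308 -0.08133066]
marks [ 0.56444452 -0.09292272  0.21615361] 12.384689519778696 0.0011295862401939916
A [0.5817 0.2796 0.059 ]
B [0.4821 0.3645 0.059 ]
C [0.4515 0.1796 0.059 ]
cA [0.572  0.1595 0.011 ]
cB [0.4507 0.2804 0.011 ]
```

View pics/w4c.png

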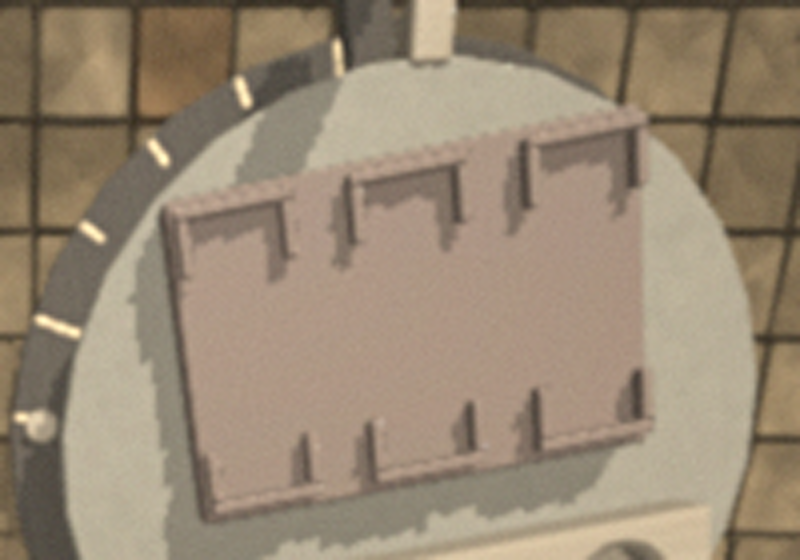

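Pocket spacing of 123.6 mm and a tray of 150 × 98 mm both match the data sheet. Next is shaft C.

step_arm(increments=[{"delta_pos": [-1, -3, 4], "dr": [0, 0, -3], "fingers": -0.3}, {"delta_pos": [-2, -6, 8], "dr": [0, 0, -6], "fingers": -0.3}, {"delta_pos": [-3, -9, 12], "dr": [0, 0, -9], "fingers": -0.3}, {"delta_pos": [-4.3, -12.3, 16], "dr": [0, 0, -11], "fingers": -0.3}, {"delta_pos": [-4.3, -12.3, 20.2], "dr": [0, 0, -11], "fingers": -0.3}])

```text
time: 6.6
tool_pos: [0.4522, 0.1819, 0.1168]
tool_rot: [3.142, -0.002, 0.196]
contact_force: [1.0, 0.4, -0.2]
opening: 0.0598
grip_force: 0.0
```

step_arm(increments=[{"delta_pos": [0, 0, 3], "dr": [0, 0, 0], "fingers": -0.3}, {"delta_pos": [0, 0, 6], "dr": [0, 0, 0], "fingers": -0.3}, {"delta_pos": [0, 0, 9.2], "dr": [0, 0, 0], "fingers": -0.3}, {"delta_pos": [0, 0, 9.2], "dr": [0, 0, 0], "fingers": -0.3}, {"delta_pos": [0, 0, 9.2], "dr": [0, 0, 0], "fingers": 0.3}])

```text
time: 7.22
tool_pos: [0.4536, 0.1803, 0.0261]
tool_rot: [3.141, -0.002, 0.194]
contact_force: [-0.2, 0.7, -0.4]
opening: 0.0535
grip_force: 0.0
```

step_arm(increments=[{"delta_pos": [0, 0, 0], "dr": [0, 0, 0], "fingers": 0.7}, {"delta_pos": [0, 0, 0], "dr": [0, 0, 0], "fingers": 0.7}, {"delta_pos": [0, 0, 0], "dr": [0, 0, 0], "fingers": 0.7}, {"delta_pos": [0, 0, -5], "dr": [0, 0, 0], "fingers": 0.7}, {"delta_pos": [0, 0, -10], "dr": [0, 0, 0], "fingers": 0.7}], newtons=30)

```text
time: 7.85
tool_pos: [0.4519, 0.1801, 0.1254]
tool_rot: [3.141, 0.002, 0.194]
contact_force: [0.4, 0.2, -2.0]
opening: 0.0237
grip_force: 30.0
```

Run:
```python
from h import *
o=robot.observe();print(o["time"],o["tool_pos"],o["tool_rot"],o["opening"],o["grip_force"])
pic("wrist","w5"); pic("scene","s5")
plan([.4935,-.043,.15],np.radians(11))
```

```text
7.85 [0.45186831 0.18007061 0.12539094] [3.14136094e+00 2.15128655e-03 1.93890996e-01] 0.02366291121427369 29.996444284915924
plan [-0.57 22.71 -2.06] [-0.  -0.6  0.1]
```

View pics/w5.png

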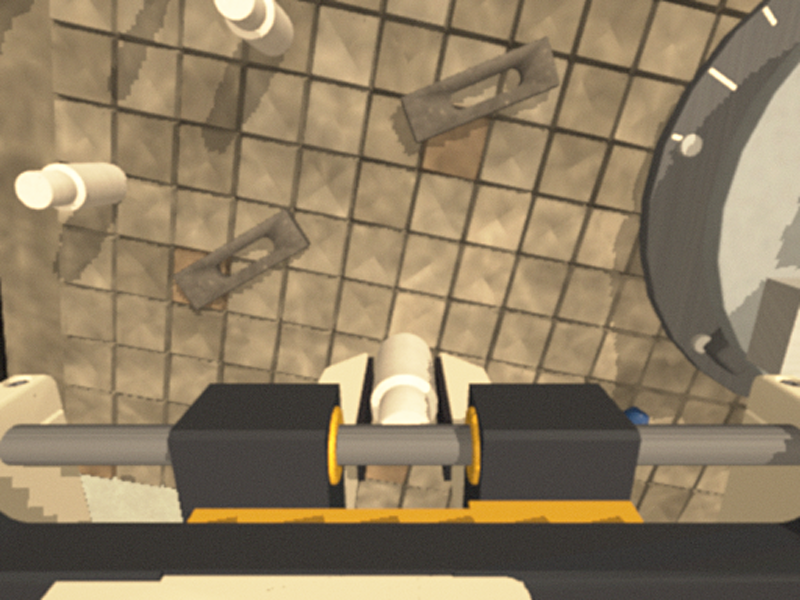

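Shaft C is held upright between the fingers, so it goes to pocket 1.

step_arm(increments=[{"delta_pos": [0, 4, -2], "dr": [0, 0, 0], "fingers": 0.7}, {"delta_pos": [-0.2, 9.5, -2.5], "dr": [0, 0, 0], "fingers": 0.7}, {"delta_pos": [-0.4, 15, -2.5], "dr": [0, 0, 0], "fingers": 0.7}, {"delta_pos": [-0.5, 20, -2.5], "dr": [0, 0, 0], "fingers": 0.7}, {"delta_pos": [-0.5, 22.7, -2], "dr": [0, 0, 0], "fingers": 0.7}])

```text
time: 8.57
tool_pos: [0.4912, -0.0458, 0.1439]
tool_rot: [3.141, 0.001, 0.192]
contact_force: [-1.2, -0.7, -1.2]
opening: 0.0234
grip_force: 30.0
```

step_arm(increments=[{"delta_pos": [0, 0, 0], "dr": [0, 0, 0], "fingers": 0.7}, {"delta_pos": [0, 0, 2.5], "dr": [0, 0, 0], "fingers": 0.7}, {"delta_pos": [0, 0, 4], "dr": [0, 0, 0], "fingers": 0.7}, {"delta_pos": [0, 0, 5.5], "dr": [0, 0, 0], "fingers": 0.7}, {"delta_pos": [0, 0, 6.5], "dr": [0, 0, 0], "fingers": 0.7}])

```text
time: 9.2
tool_pos: [0.4969, -0.0416, 0.0837]
tool_rot: [3.139, -0.014, 0.194]
contact_force: [7.6, 11.5, 33.6]
opening: 0.0233
grip_force: 30.0
```

step_arm(increments=[{"delta_pos": [0, 0, -0.2], "dr": [0, 0, 0], "fingers": 0.45}, {"delta_pos": [0, 0, -0.2], "dr": [0, 0, 0], "fingers": 0.3}, {"delta_pos": [0, 0, -2], "dr": [0, 0, 0], "fingers": 0.2}, {"delta_pos": [0, 0, -5], "dr": [0, 0, 0], "fingers": 0.2}, {"delta_pos": [0, 0, -9], "dr": [0, 0, 0], "fingers": 0}])

```text
time: 9.82
tool_pos: [0.4902, -0.0429, 0.1694]
tool_rot: [-3.14, 0.003, 0.194]
contact_force: [-0.5, 0.2, 0.4]
opening: 0.0428
grip_force: 0.0
```

step_arm(increments=[{"delta_pos": [1, -5, -2], "dr": [0, 0, 0], "fingers": -0.3}, {"delta_pos": [2, -10, -4], "dr": [0, 0, 0], "fingers": -0.3}, {"delta_pos": [4, -15, -5], "dr": [0, 0, 0], "fingers": -0.3}, {"delta_pos": [6, -20, -6], "dr": [0, 0, 0], "fingers": -0.3}, {"delta_pos": [6, -25, -6], "dr": [0, 0, 0], "fingers": -0.3}])

```text
time: 10.45
tool_pos: [0.5023, 0.2155, 0.2297]
tool_rot: [3.141, -0.001, 0.194]
contact_force: [0.5, -0.5, 0.5]
opening: 0.0598
grip_force: 0.0
```

Run:
```python
from h import *
o=robot.observe();print(o["time"],o["tool_pos"],o["tool_rot"],o["opening"],o["grip_force"])
pic("wrist","w6"); pic("scene","s6")
for n,z in (("A",.12),("A",.028)): plan([.5825,.281,z],np.radians(11))
```

```text
10.45 [0.50233051 0.21551822 0.22968492] [ 3.14147397e+00 -6.56917494e-04  1.93969701e-01] 0.059776511445383304 0.0
plan [ 9.33 -4.56 10.88] [-0.1  0.1  0.4]
plan [ 9.35 -4.54 20.08] [-0.1  0.1  0.4]
```

View pics/w6.png

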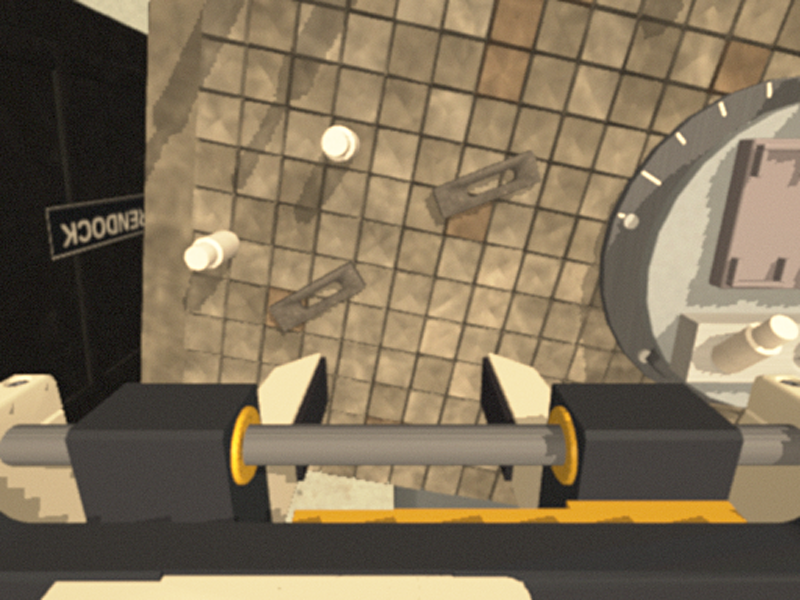

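Shaft C stands in pocket 1 with its top at (786,331). Shaft A's top is at (337,143) and B's is at (200,256). I'll check the seating by ray and refine A and B.

Run:
```python
from h import *
p=viewer.camera_params("wrist");p["T"]=np.load("pics/w6_T.npy");s=.64
print("seated",ray(p,(784,329),.113,s),"vs pocket",(.493,-.0425))
A=ray(p,(337,142),.059,s);B=ray(p,(199,257),.059,s);print(A,B)
plan([.5825,.281,.12],np.radians(11))
```

```text
seated [ 0.52498582 -0.03269572  0.113     ] vs pocket (0.493, -0.0425)
[0.58269676 0.27803255 0.059     ] [0.4832336  0.36640601 0.059     ]
plan [ 9.33 -4.56 10.88] [-0.1  0.1  0.4]
```

Run:
```python
from h import *
im=np.load("pics/w6.npy")[180:270,412:512,::-1]; sc=np.load("pics/s6.npy")[170:260,215:315,::-1]
cv2.imwrite("pics/c6.png",np.hstack([cv2.resize(i,(400,360),interpolation=cv2.INTER_CUBIC) for i in (im,sc)]))
p=viewer.camera_params("wrist");p["T"]=np.load("pics/w6_T.npy")
for q in ((730,352),(690,345),(683,318)): print(ray(p,q,.074,.64))
```

```text
[ 0.49148973 -0.03837306  0.074     ]
[ 0.49107183 -0.00646373  0.074     ]
[0.51048856 0.00687058 0.074     ]
```

View pics/c6.png

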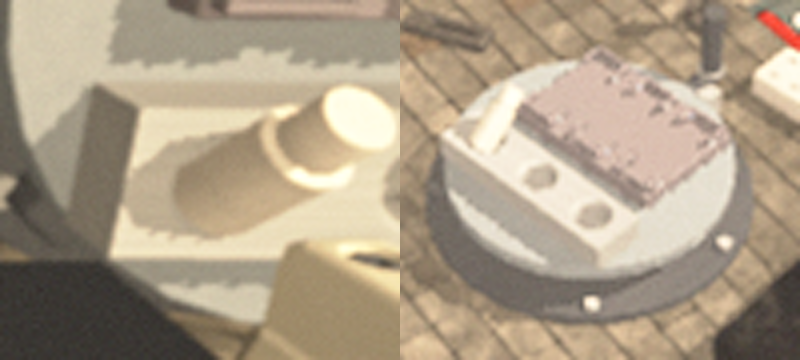

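Shaft C leans in the pocket mouth towards the tray: in the wrist crop its axis runs (205,203) to (362,120), and in the scene crop (488,145) to (512,93). I'll triangulate the axis and regrasp along it.

```bash
cat >> h.py <<'E'
def axis(pa,la,pb,lb):
    "3D line from an image line in each of two views; returns direction (up), point of the first view's 2nd pixel"
    d=lambda p,q:p["T"][:3,:3]@np.linalg.solve(p["K"],[q[0],q[1],1])
    na=np.cross(d(pa,la[0]),d(pa,la[1]));nb=np.cross(d(pb,lb[0]),d(pb,lb[1]))
    u=np.cross(na,nb);u/=np.linalg.norm(u);u*=np.sign(u[2])
    r=d(pa,la[1]);o=pa["T"][:3,3];t=nb@(pb["T"][:3,3]-o)/(nb@r)
    return u,o+t*r
E
python3 - <<'E'
from h import *
p=viewer.camera_params("wrist");p["T"]=np.load("pics/w6_T.npy");S=viewer.camera_params("scene")
w=lambda x,y:(412+x/4,180+y/4);s=lambda x,y:(215+x/4,170+y/4)
u,t=axis(p,(w(205,203),w(362,120)),S,(s(88,145),s(112,93)))
print("u",u,"tilt",np.degrees(np.arccos(u[2])),"dir",np.degrees(np.arctan2(u[1],u[0])),"top",t,"foot",t-.059*u)
t2=ray(S,s(112,93),t[2]);print("scene top at that z",t2)
# pockets 2,3 seen in the scene view, and block end corners
for q in ((141,178),(195,214)): print("pk scene",ray(S,s(*q),.074))
E
```

```text
u [0.65477639 0.19462543 0.73033473] tilt 43.08553692317306 dir 16.554030558414972 top [ 0.52547487 -0.03420863  0.11191532] foot [ 0.48684306 -0.04569153  0.06882558]
scene top at that z [ 0.51675198 -0.04129516  0.11191532]
pk scene [ 0.50160029 -0.1057233   0.074     ]
pk scene [ 0.51499112 -0.16413194  0.074     ]
```

```bash
cat >> h.py <<'E'
def plan6(xyz,z,psi):
    "tool shift and rotvec to a pose with tool axis z, closing axis horizontal at yaw psi"
    o=robot.observe(); M=R.from_euler("xyz",o["tool_rot"])
    z=np.asarray(z)/np.linalg.norm(z); y=np.array([np.sin(psi),-np.cos(psi),0]); y-=z*(y@z); y/=np.linalg.norm(y)
    G=R.from_matrix(np.c_[np.cross(y,z),y,z])
    print("plan6",(M.inv().apply(np.asarray(xyz)-o["tool_pos"])*100).round(2),np.degrees((M.inv()*G).as_rotvec()).round(1))
E
python3 - <<'E'
from h import *
a,th=np.radians(17),np.radians(40);u=np.array([np.sin(th)*np.cos(a),np.sin(th)*np.sin(a),np.cos(th)])
g=np.array([.487,-.046,.069])+.031*u; print(g,g+.08*u)
plan6(g+.08*u,-u,a)
E
```

```text
[ 0.50605573 -0.04017408  0.09274738] [ 0.55523179 -0.02513945  0.15403093]
plan6 [ 0.6  24.91  7.46] [ -2.  -39.9  -5.3]
```

step_arm(increments=[{"delta_pos": [0.1, 4, 1], "dr": [0, -8, -1], "fingers": 0}, {"delta_pos": [0.2, 10, 2], "dr": [-1, -16, -2], "fingers": -0.1}, {"delta_pos": [0.4, 16, 4], "dr": [-1, -24, -3], "fingers": -0.1}, {"delta_pos": [0.6, 21, 6], "dr": [-2, -32, -4], "fingers": -0.1}, {"delta_pos": [0.6, 24.9, 7.5], "dr": [-2, -40, -5.3], "fingers": -0.1}])

```text
time: 11.18
tool_pos: [0.5557, -0.0323, 0.1536]
tool_rot: [3.141, 0.705, 0.289]
contact_force: [0.3, 0.4, 0.5]
opening: 0.0504
grip_force: 0.0
```

Run:
```python
from h import *
a,th=np.radians(17),np.radians(40);u=np.array([np.sin(th)*np.cos(a),np.sin(th)*np.sin(a),np.cos(th)])
g=np.array([.487,-.046,.069])+.031*u
o=robot.observe();print(o["tool_pos"],o["tool_rot"],o["contact_force"])
plan6(g,-u,a)
pic("wrist","w7")
```

```text
[ 0.55566125 -0.03231105  0.15359389] [3.14121782 0.70460337 0.2891611 ] [0.26115642 0.44335596 0.47056644]
plan6 [ 0.15 -0.66  7.86] [-0.3  0.4 -0.3]
```

View pics/w7.png

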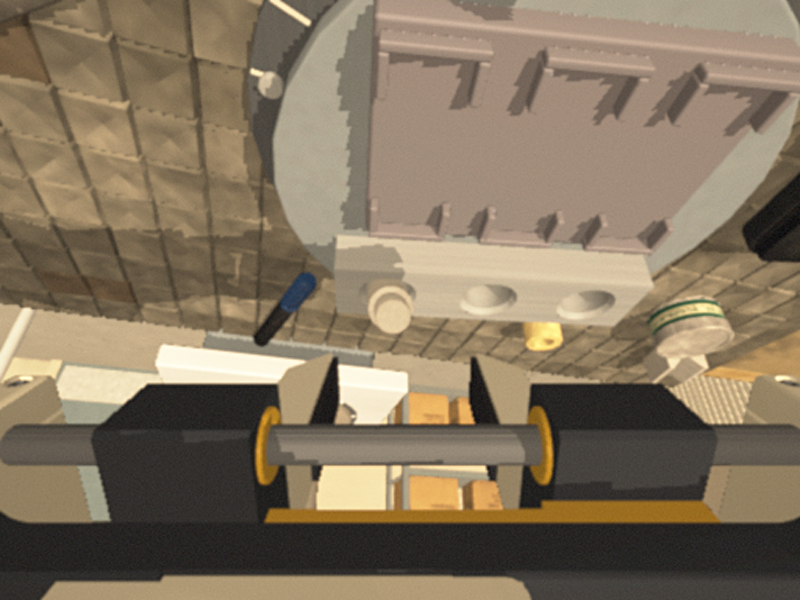

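The shaft is between the fingers, with its top at (389,308), so I'll advance, grip, and pull it out along its axis.

step_arm(increments=[{"delta_pos": [0.1, -0.5, 3], "dr": [0, 0, 0], "fingers": -0.1}, {"delta_pos": [0.1, -0.6, 6], "dr": [0, 0, 0], "fingers": -0.1}, {"delta_pos": [0.1, -0.6, 7.8], "dr": [0, 0, 0], "fingers": -0.1}, {"delta_pos": [0.1, -0.6, 7.8], "dr": [0, 0, 0], "fingers": 0.2}, {"delta_pos": [0.1, -0.6, 7.8], "dr": [0, 0, 0], "fingers": 0.7}], newtons=20)

```text
time: 11.85
tool_pos: [0.5074, -0.0383, 0.0948]
tool_rot: [3.14, 0.698, 0.289]
contact_force: [0.7, 1.1, -0.7]
opening: 0.0347
grip_force: 0.0
```

step_arm(increments=[{"delta_pos": [0, 0, 0], "dr": [0, 0, 0], "fingers": 0.7}, {"delta_pos": [0, 0, 0], "dr": [0, 0, 0], "fingers": 0.7}, {"delta_pos": [0, 0, -2], "dr": [0, 0, 0], "fingers": 0.7}, {"delta_pos": [0, 0, -4], "dr": [0, 0, 0], "fingers": 0.7}, {"delta_pos": [0, 0, -6], "dr": [0, 0, 0], "fingers": 0.7}], newtons=30)

```text
time: 12.48
tool_pos: [0.5443, -0.027, 0.1406]
tool_rot: [3.14, 0.699, 0.29]
contact_force: [0.5, -0.1, -1.4]
opening: 0.0236
grip_force: 29.6
```

Run:
```python
from h import *
o=robot.observe();print(o["tool_pos"],o["tool_rot"],o["contact_force"],o["opening"])
plan6([.4935,-.043,.15],[0,0,-1],np.radians(11))
pic("wrist","w8")
```

```text
[ 0.54431271 -0.02697277  0.14060574] [3.14005751 0.69856536 0.28992526] [ 0.52444954 -0.07416014 -1.35667653] 0.023615437142380475
plan6 [-4.68  0.08  2.71] [ 2.  40.   5.4]
```

step_arm(increments=[{"delta_pos": [-1, 0, 0], "dr": [0.5, 8, 1], "fingers": 0.7}, {"delta_pos": [-2, 0, 0.3], "dr": [1, 16, 2], "fingers": 0.7}, {"delta_pos": [-3, 0, 0.8], "dr": [1.5, 24, 3.3], "fingers": 0.7}, {"delta_pos": [-4.3, 0.1, 1.4], "dr": [2, 32, 4.5], "fingers": 0.7}, {"delta_pos": [-5.3, 0.1, 2.0], "dr": [2, 40, 5.4], "fingers": 0.7}])

```text
time: 13.15
tool_pos: [0.4923, -0.0437, 0.1594]
tool_rot: [3.14, -0.005, 0.191]
contact_force: [0.7, -0.8, -1.0]
opening: 0.0235
grip_force: 29.6
```

```bash
cat >> h.py <<'E'
def held(name):
    "outline of the white shaft between the fingers in a wrist picture: row, left, right (pixels)"
    im=np.load(f"pics/{name}.npy"); h=cv2.cvtColor(im,cv2.COLOR_RGB2HSV)
    sub=h[195:275,232:280]; m=((sub[...,2]>175)&(sub[...,1]<90)).astype(np.uint8)
    n,l,st,c=cv2.connectedComponentsWithStats(m); k=1+np.argmax(st[1:,4]); print(name,"blob",(st[k][:2]+[232,195]).tolist(),st[k][2:].tolist(),(c[k]+[232,195]).round(1))
E
python3 - <<'E'
from h import *
o=robot.observe();print(o["tool_pos"],o["tool_rot"],o["contact_force"],o["opening"])
pic("wrist","w9");pic("scene","s9")
held("w5");held("w8");held("w9")
a=[np.load(f"pics/{n}.npy")[190:275,220:300,::-1] for n in ("w5","w9")]
S=viewer.camera_params("scene");q=proj(S,o["tool_pos"]).astype(int);print(q)
a=[cv2.resize(i,(400,425),interpolation=cv2.INTER_CUBIC) for i in a]
cv2.imwrite("pics/cmp9.png",np.hstack(a))
sc=np.load("pics/s9.npy")[q[1]-40:q[1]+40,q[0]-40:q[0]+40];np.save("pics/s9c.npy",sc)
E
```

```text
[ 0.4922948  -0.04368604  0.15939368] [ 3.13997952 -0.00503363  0.19131999] [ 0.65398511 -0.79450784 -0.99347203] 0.023464604145108262
w5 blob [232, 196] [48, 76, 2245] [257.6 242.3]
w8 blob [238, 221] [40, 51, 1607] [256.6 246.4]
w9 blob [232, 195] [48, 75, 2565] [257.2 230. ]
[236 186]
```

Run:
```python
import cv2,numpy as np
a=cv2.imread("pics/cmp9.png"); a=cv2.resize(a,(500,266)); s=cv2.resize(np.load("pics/s9c.npy")[:,:,::-1],(300,266),interpolation=cv2.INTER_CUBIC)
b=np.load("pics/w9.npy")[:,:,::-1]; b=cv2.resize(b,(440,330))
c=np.zeros((600,800,3),np.uint8); c[:266,:500]=a; c[:266,500:]=s; c[268:598,:440]=b; cv2.imwrite("pics/v13.png",c)
```

```text
(no output)
```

View pics/v13.png

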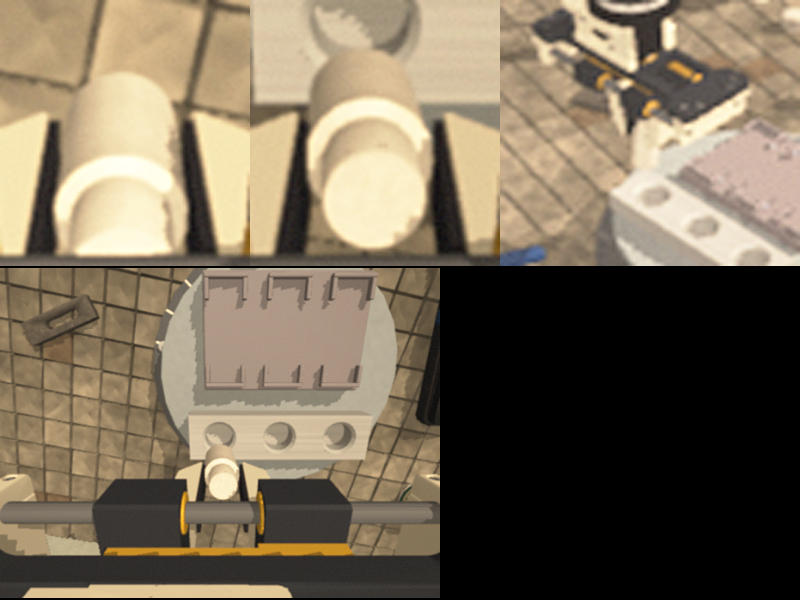

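In the left comparison panels (w5 against w9), the shaft in w9 still leans a little towards the camera: foot rim at row 205, shoulder rim at row 221, top centre at row 254. I'll solve for that lean in the tool plane.

Run:
```python
from h import *
from scipy.optimize import least_squares
o=robot.observe();p=viewer.camera_params("wrist");K=p["K"]
M=np.eye(4);M[:3,:3]=R.from_euler("xyz",o["tool_rot"]).as_matrix();M[:3,3]=o["tool_pos"]
C=np.linalg.inv(M)@p["T"];print("cam in tool",C[:3,3].round(4))
def row(x,z):
    c=C[:3,:3].T@(np.array([x,0,z])-C[:3,3]);c=K@c;return c[1]/c[2]
# tool x; z along fingers (down). shaft: foot (xf,zf), axis up lean phi to +x
def rows(xf,zf,phi,b):
    u=np.array([np.sin(phi),-np.cos(phi)]);v=np.array([np.cos(phi),np.sin(phi)]);f=np.array([xf,zf])
    return np.array([row(*(f+.012*v)),row(*(f+b*u+.012*v)),row(*(f+.059*u))])
r5=least_squares(lambda q:rows(q[0],.026,0,q[1])[:2]-[213.3,240],[0,.04],x_scale=[.01,.01]);print("w5",r5.x,r5.fun)
for b in (r5.x[1],.037,.04,.043):
  r=least_squares(lambda q:rows(q[0],q[1],q[2],b)-[205,221,253.9],[0,.03,.1],x_scale=[.01,.01,.1]);print("w9",b,r.x,np.degrees(r.x[2]),r.fun.round(2))
```

```text
cam in tool [ 8.22e-02 -1.00e-04 -1.58e-01]
w5 [-0.00413623  0.03941054] [0.0000000e+00 2.4158453e-12]
w9 0.03941054068784431 [-0.0018779   0.03504297  0.11684107] 6.694500408102467 [-0.  0. -0.]
w9 0.037 [-0.00571463  0.04570304  0.0800065 ] 4.5840350426397425 [-0. -0. -0.]
w9 0.04 [-0.00104805  0.0327444   0.12466528] 7.142794206268731 [0. 0. 0.]
w9 0.043 [0.00264397 0.02254666 0.15891636] 9.105236497020039 [ 0.  0. -0.]
```

step_arm(increments=[{"delta_pos": [-0.2, 0, 0], "dr": [0, 6.5, 0], "fingers": 0.7}, {"delta_pos": [-0.2, 0, 1], "dr": [0, 6.5, 0], "fingers": 0.7}, {"delta_pos": [-0.2, 0, 2], "dr": [0, 6.5, 0], "fingers": 0.7}, {"delta_pos": [-0.2, 0, 2.5], "dr": [0, 6.5, 0], "fingers": 0.7}, {"delta_pos": [-0.2, 0, 2.5], "dr": [0, 6.5, 0], "fingers": 0.7}])

```text
time: 13.88
tool_pos: [0.491, -0.0435, 0.1331]
tool_rot: [-3.141, -0.111, 0.193]
contact_force: [0.9, 0.7, -1.3]
opening: 0.0232
grip_force: 29.5
```

Run:
```python
from h import *
o=robot.observe();print(o["tool_pos"],o["tool_rot"],o["contact_force"],o["opening"])
for z in (.110,.092): 
    a=np.radians(11);M=R.from_euler("xyz",o["tool_rot"]);print((M.inv().apply(np.array([.4903,-.0439,z])-o["tool_pos"])*100).round(2))
```

```text
[ 0.49104222 -0.04354675  0.13312818] [-3.14147972 -0.11142153  0.19279659] [ 0.93658945  0.68248434 -1.33052754] 0.02318464706875817
[-0.34  0.02  2.29]
[-0.54  0.02  4.08]
```

step_arm(increments=[{"delta_pos": [-0.1, 0, 1], "dr": [0, 0, 0], "fingers": 0.7}, {"delta_pos": [-0.3, 0, 2], "dr": [0, 0, 0], "fingers": 0.7}, {"delta_pos": [-0.4, 0, 2.7], "dr": [0, 0, 0], "fingers": 0.7}, {"delta_pos": [-0.5, 0, 3.3], "dr": [0, 0, 0], "fingers": 0.7}, {"delta_pos": [-0.5, 0, 3.3], "dr": [0, 0, 0], "fingers": 0.7}])

```text
time: 14.5
tool_pos: [0.4895, -0.044, 0.1002]
tool_rot: [3.141, -0.113, 0.192]
contact_force: [-0.1, -0.5, -2.0]
opening: 0.0234
grip_force: 29.5
```

step_arm(increments=[{"delta_pos": [0, 0, 0.3], "dr": [0, 0, 0], "fingers": 0.7}, {"delta_pos": [-0.1, 0, 0.6], "dr": [0, 0, 0], "fingers": 0.7}, {"delta_pos": [-0.1, 0, 0.8], "dr": [0, 0, 0], "fingers": 0.7}, {"delta_pos": [-0.1, 0, 1.0], "dr": [0, 0, 0], "fingers": 0.7}, {"delta_pos": [-0.1, 0, 1.0], "dr": [0, 0, 0], "fingers": 0.7}])

```text
time: 15.12
tool_pos: [0.4898, -0.044, 0.0905]
tool_rot: [3.141, -0.113, 0.192]
contact_force: [-0.1, -0.7, -1.5]
opening: 0.0236
grip_force: 29.5
```

Still free, so I'll lower in small guarded steps.

step_arm(increments=[{"delta_pos": [0, 0, 0.2], "dr": [0, 0, 0], "fingers": 0.7}, {"delta_pos": [0, 0, 0.4], "dr": [0, 0, 0], "fingers": 0.7}, {"delta_pos": [0, 0, 0.5], "dr": [0, 0, 0], "fingers": 0.7}, {"delta_pos": [0, 0, 0.5], "dr": [0, 0, 0], "fingers": 0.7}, {"delta_pos": [0, 0, 0.5], "dr": [0, 0, 0], "fingers": 0.7}])

```text
time: 15.75
tool_pos: [0.4914, -0.0429, 0.0885]
tool_rot: [3.141, -0.117, 0.192]
contact_force: [-7.4, 7.3, 26.3]
opening: 0.0235
grip_force: 30.2
```

step_arm(increments=[{"delta_pos": [0, 0, -0.2], "dr": [0, 0, 0], "fingers": 0.4}, {"delta_pos": [0, 0, -0.2], "dr": [0, 0, 0], "fingers": 0}, {"delta_pos": [0, 0, -0.2], "dr": [0, 0, 0], "fingers": 0}, {"delta_pos": [0, 0, -0.2], "dr": [0, 0, 0], "fingers": 0}, {"delta_pos": [0, 0, -1.5], "dr": [0, 0, 0], "fingers": 0}])

```text
time: 16.38
tool_pos: [0.4881, -0.0441, 0.1001]
tool_rot: [-3.141, -0.111, 0.192]
contact_force: [-0.4, -0.2, 0.4]
opening: 0.0461
grip_force: 0.0
```

step_arm(increments=[{"delta_pos": [0, 0, -2], "dr": [0, 0, 0], "fingers": 0}, {"delta_pos": [0, 0, -5], "dr": [0, 0, 0], "fingers": 0}, {"delta_pos": [0, 0, -8], "dr": [0, -3, 0], "fingers": 0}, {"delta_pos": [0, 0, -11], "dr": [0, -6.5, 0], "fingers": -0.3}, {"delta_pos": [0, 0, -12], "dr": [0, -6.5, 0], "fingers": -0.3}])

```text
time: 17.0
tool_pos: [0.4767, -0.0469, 0.2219]
tool_rot: [3.139, -0.004, 0.193]
contact_force: [-0.1, 0.8, -0.5]
opening: 0.0584
grip_force: 0.0
```

```bash
cat >> h.py <<'E'
def blobs(name,kind="white"):
    im=np.load(f"pics/{name}.npy"); h=cv2.cvtColor(im,cv2.COLOR_RGB2HSV)
    m=((h[...,2]>205)&(h[...,1]<100)).astype(np.uint8)
    n,l,st,c=cv2.connectedComponentsWithStats(m)
    for k in range(1,n):
        if 60<st[k,4]<1500: print(name,kind,c[k].round(1),st[k].tolist())
E
python3 - <<'E'
from h import *
o=robot.observe();print(o["tool_pos"],o["tool_rot"],o["contact_force"],o["opening"])
pic("wrist","w10");pic("scene","s10");pic("top","t10")
S=viewer.camera_params("scene");p=viewer.camera_params("wrist")
print("expect top/mouth in scene",proj(S,[.4925,-.0435,.113]),proj(S,[.4925,-.0435,.074]),"wrist",proj(p,[.4925,-.0435,.113]),proj(p,[.4925,-.0435,.074]))
blobs("s10");blobs("w10")
E
```

```text
[ 0.47667631 -0.04687904  0.22192444] [ 3.13914885 -0.00393259  0.19289867] [-0.07089623  0.80085496 -0.49368261] 0.05841791844331189
expect top/mouth in scene [237.19258281 196.32784567] [237.73660191 204.66145477] wrist [258.61022366 171.39539024] [258.54845577 162.74123826]
s10 white [121.4  91.4] [113, 87, 20, 10, 82]
s10 white [204.4 120.2] [189, 95, 40, 58, 997]
s10 white [490.6 183.7] [453, 121, 59, 105, 1045]
s10 white [179.7 153.2] [176, 146, 10, 15, 92]
s10 white [215.7 161.4] [210, 156, 12, 14, 75]
s10 white [246.7 169. ] [235, 158, 29, 22, 199]
s10 white [317.6 190.7] [303, 172, 36, 33, 414]
s10 white [ 85.6 180.2] [75, 176, 19, 12, 90]
s10 white [ 83.7 190.7] [75, 185, 19, 14, 138]
s10 white [ 88. 229.] [60, 205, 46, 47, 453]
s10 white [238.2 227.5] [228, 218, 23, 18, 93]
s10 white [482.4 239.8] [475, 230, 15, 21, 155]
s10 white [245.  270.3] [232, 257, 27, 26, 212]
s10 white [432.5 262.6] [428, 257, 9, 13, 84]
s10 white [274.6 278.1] [262, 259, 27, 34, 487]
s10 white [443.6 278.5] [439, 269, 11, 23, 139]
s10 white [433.9 291.6] [428, 284, 11, 19, 81]
s10 white [265.9 308.8] [255, 297, 22, 25, 318]
s10 white [504.6 314.6] [494, 298, 18, 29, 329]
s10 white [494.4 353.2] [471, 327, 41, 57, 1143]
s10 white [ 97.3 344.4] [88, 334, 20, 22, 135]
s10 white [419.7 342. ] [414, 335, 16, 14, 68]
s10 white [387.1 361.8] [377, 352, 18, 20, 69]
s10 white [273.1 365.1] [262, 355, 30, 29, 154]
s10 white [486.4 378.6] [480, 372, 15, 12, 100]
s10 white [411.3 381.2] [397, 377, 25, 7, 88]
w10 white [468.2 244. ] [450, 224, 42, 42, 1091]
w10 white [183.6 249.3] [167, 226, 39, 45, 999]
w10 white [332.6 247.7] [312, 226, 38, 42, 915]
w10 white [ 11.5 247.7] [0, 240, 30, 21, 263]
```

Run:
```python
from h import *
im=np.load("pics/w10.npy");p=viewer.camera_params("wrist")
x0,y0=205,125;g=cv2.cvtColor(im[y0:y0+75,x0:x0+200],cv2.COLOR_RGB2GRAY);g=cv2.resize(g,None,fx=4,fy=4,interpolation=cv2.INTER_CUBIC)
c=cv2.HoughCircles(g,cv2.HOUGH_GRADIENT,1,12,param1=80,param2=22,minRadius=24,maxRadius=80)
for a in ([] if c is None else c[0][:12]):
    q=a[:2]/4+[x0,y0];print(q.round(1),(a[2]/4).round(1),"z.113",ray(p,q,.113)[:2].round(4),"z.074",ray(p,q,.074)[:2].round(4))
for y in range(140,192,4): print(y,im[y,236:284:3].mean(-1).astype(int))
```

```text
[255.6 165.1] 15.9 z.113 [ 0.4979 -0.0396] z.074 [ 0.4894 -0.0409]
[255.9 168.9] 12.4 z.113 [ 0.4944 -0.0405] z.074 [ 0.4854 -0.042 ]
[371.6 164.4] 15.0 z.113 [ 0.5192 -0.1456] z.074 [ 0.5139 -0.1626]
[313.6 164.9] 15.6 z.113 [ 0.5084 -0.0927] z.074 [ 0.5015 -0.1018]
[258.4 171.1] 11.9 z.113 [ 0.4927 -0.0432] z.074 [ 0.4834 -0.0451]
[367.1 161.4] 16.0 z.113 [ 0.5212 -0.1407] z.074 [ 0.5161 -0.1569]
[258.6 162.6] 12.0 z.113 [ 0.5007 -0.0419] z.074 [ 0.4926 -0.0436]
[255.1 161.9] 12.7 z.113 [ 0.5008 -0.0386] z.074 [ 0.4927 -0.0397]
[259.1 167.1] 15.0 z.113 [ 0.4966 -0.0432] z.074 [ 0.4879 -0.045 ]
[253.1 167.6] 14.8 z.113 [ 0.4951 -0.0378] z.074 [ 0.4862 -0.0388]
[254.4 172.9] 8.0 z.113 [ 0.4903 -0.0399] z.074 [ 0.4807 -0.0412]
[313.4 161.4] 12.2 z.113 [ 0.5116 -0.0916] z.074 [ 0.5051 -0.1006]
140 [153 155 155 158 157 158 159 158 158 158 162 158 159 156 159 155]
144 [196 200 199 196 198 198 197 195 195 197 198 198 198 197 197 198]
148 [194 195 195 193 197 190 187 189 193 194 192 193 194 195 189 189]
152 [197 199 198 170 133 138 141 142 125 122 189 196 195 195 193 193]
156 [198 199 170 150 145 177 203 213 203 198 123 174 195 195 193 193]
160 [197 193 165 137 227 231 214 221 239 236 175 131 197 193 196 195]
164 [203 197 148 211 191 197 225 225 221 220 232 133 197 198 196 196]
168 [197 183 121 182 212 226 227 229 229 219 233 155 201 199 200 201]
172 [198 148 136 161 230 231 229 227 228 227 219 175 198 197 196 197]
176 [146 152 149 139 226 232 229 230 226 218 187 196 196 196 196 194]
180 [154 150 150 151 145 201 225 228 211 194 195 195 191 195 192 192]
184 [156 152 152 153 154 150 154 201 202 204 200 199 201 202 202 201]
188 [ 72  84 127 128 128 128 130 129 130 128 128 130 128 131 127 129]
```

Shaft C is now upright in pocket 1: its top is at about (257,172), within 1 mm of where I expected it. Next is shaft A.

step_arm(increments=[{"delta_pos": [1.6, -3, 0], "dr": [0, 0, 0], "fingers": -0.3}, {"delta_pos": [3.2, -6, 0], "dr": [0, 0, 0], "fingers": -0.3}, {"delta_pos": [4.8, -9, 0], "dr": [0, 0, 0], "fingers": -0.3}, {"delta_pos": [6.4, -12, 1], "dr": [0, 0, 0], "fingers": -0.3}, {"delta_pos": [8.2, -15, 2], "dr": [0, 0, 0], "fingers": -0.3}])

```text
time: 17.77
tool_pos: [0.5266, 0.117, 0.198]
tool_rot: [3.141, 0.002, 0.192]
contact_force: [0.7, -0.9, -0.1]
opening: 0.0597
grip_force: 0.0
```

step_arm(increments=[{"delta_pos": [1.6, -3, 1], "dr": [0, 0, 0], "fingers": -0.3}, {"delta_pos": [3.2, -7, 2], "dr": [0, 0, 0], "fingers": -0.3}, {"delta_pos": [5.5, -11, 4], "dr": [0, 0, 0], "fingers": -0.3}, {"delta_pos": [8.2, -15, 6], "dr": [0, 0, 0], "fingers": -0.3}, {"delta_pos": [8.2, -15, 7.2], "dr": [0, 0, 0], "fingers": -0.3}])

```text
time: 18.4
tool_pos: [0.578, 0.2813, 0.124]
tool_rot: [3.141, 0.003, 0.195]
contact_force: [0.6, -0.7, -0.7]
opening: 0.0599
grip_force: 0.0
```

Run:
```python
from h import *
plan([.5805,.279,.027],np.radians(11))
im,p=pic("wrist","w11")
print(proj(p,[.5805,.279,.059]),proj(p,[.5805,.279,0]))
blobs("w11")
```

```text
plan [0.23 0.27 9.7 ] [0.  0.2 0.2]
[261.65948463 201.84452262] [260.98552479 181.9766716 ]
w11 white [332.   20.3] [325, 15, 14, 11, 88]
w11 white [362.1  91.3] [354, 82, 17, 17, 112]
w11 white [254.3 110.8] [249, 102, 11, 16, 92]
w11 white [345.8 145.6] [340, 142, 13, 8, 63]
w11 white [158.2 171.4] [151, 163, 15, 16, 141]
w11 white [260.9 190. ] [247, 169, 29, 42, 891]
w11 white [296.5 197.9] [284, 190, 28, 17, 165]
w11 white [145.4 232.7] [139, 223, 16, 17, 134]
w11 white [333.9 247.8] [312, 225, 40, 45, 1009]
w11 white [181.7 249. ] [156, 226, 49, 46, 1136]
w11 white [500.  243.9] [485, 236, 27, 19, 192]
w11 white [ 18.3 256.9] [0, 240, 41, 41, 1136]
w11 white [ 30.3 313.5] [0, 295, 54, 39, 1069]
w11 white [179.4 315. ] [172, 303, 18, 27, 314]
w11 white [322.1 317.1] [313, 306, 19, 19, 219]
```

Run:
```python
from h import *
p=viewer.camera_params("wrist")
t=np.array([np.cos(.195),np.sin(.195),0])
f=ray(p,(261.5,168.5),0)-.012*t; n=ray(p,(261,211),.059)
print("from foot rim",f,"top near rim",n,n+.008*t, "cols", ray(p,(247,185),.03),ray(p,(276,185),.03))
plan([f[0],f[1],.027])
```

```text
from foot rim [0.58143291 0.27677751 0.        ] top near rim [0.57172972 0.27595023 0.059     ] [0.5795781  0.27750036 0.059     ] cols [0.58268925 0.29073113 0.03      ] [0.58774045 0.26501412 0.03      ]
plan [0.45 0.31 9.58] None
```

step_arm(increments=[{"delta_pos": [0.2, 0.3, 3], "dr": [0, 0, 0], "fingers": -0.3}, {"delta_pos": [0.2, 0.3, 6], "dr": [0, 0, 0], "fingers": -0.3}, {"delta_pos": [0.2, 0.3, 9.6], "dr": [0, 0, 0], "fingers": -0.3}, {"delta_pos": [0.2, 0.3, 9.6], "dr": [0, 0, 0], "fingers": -0.3}, {"delta_pos": [0.2, 0.3, 9.6], "dr": [0, 0, 0], "fingers": 0.3}])

```text
time: 19.08
tool_pos: [0.5823, 0.2758, 0.033]
tool_rot: [3.141, -0.001, 0.191]
contact_force: [0.2, 0.4, 0.6]
opening: 0.0534
grip_force: 0.0
```

step_arm(increments=[{"delta_pos": [0, 0, 0], "dr": [0, 0, 0], "fingers": 0.7}, {"delta_pos": [0, 0, 0], "dr": [0, 0, 0], "fingers": 0.7}, {"delta_pos": [0, 0, 0], "dr": [0, 0, 0], "fingers": 0.7}, {"delta_pos": [0, 0, -5], "dr": [0, 0, 0], "fingers": 0.7}, {"delta_pos": [0, 0, -11], "dr": [0, 0, 0], "fingers": 0.7}], newtons=30)

```text
time: 19.7
tool_pos: [0.5805, 0.2761, 0.1413]
tool_rot: [3.14, 0.004, 0.192]
contact_force: [1.6, 0.6, -1.7]
opening: 0.0238
grip_force: 29.8
```

Run:
```python
from h import *
o=robot.observe();print(o["tool_pos"],o["tool_rot"],o["opening"])
pic("wrist","w12")
for n in ("w5","w9","w12"):
    im=np.load(f"pics/{n}.npy"); h=cv2.cvtColor(im,cv2.COLOR_RGB2HSV)
    print(n);[print(y,im[y,258].tolist(),end=" ") for y in range(190,256,3)]; print()
plan([.515,-.163,.17],np.radians(11))
```

```text
[0.58054    0.27610037 0.1412754 ] [3.14034142 0.00399963 0.19238835] 0.023766703005510124
w5
190 [222, 193, 144] 193 [212, 179, 134] 196 [217, 185, 140] 199 [215, 184, 137] 202 [209, 178, 133] 205 [205, 175, 131] 208 [206, 179, 131] 211 [210, 181, 135] 214 [244, 228, 185] 217 [242, 223, 182] 220 [243, 224, 179] 223 [243, 226, 181] 226 [244, 227, 184] 229 [246, 230, 188] 232 [245, 228, 185] 235 [244, 225, 183] 238 [244, 224, 181] 241 [255, 255, 242] 244 [255, 255, 240] 247 [245, 227, 186] 250 [247, 231, 190] 253 [250, 236, 197] 
w9
190 [162, 147, 122] 193 [160, 147, 123] 196 [162, 145, 125] 199 [172, 155, 130] 202 [197, 179, 147] 205 [193, 173, 141] 208 [218, 189, 149] 211 [218, 190, 149] 214 [218, 189, 149] 217 [214, 186, 147] 220 [219, 191, 153] 223 [255, 251, 225] 226 [255, 249, 219] 229 [213, 186, 145] 232 [224, 197, 156] 235 [231, 206, 162] 238 [245, 227, 183] 241 [252, 241, 205] 244 [252, 241, 204] 247 [251, 240, 201] 250 [251, 239, 200] 253 [252, 242, 206] 
w12
190 [161, 139, 104] 193 [160, 137, 104] 196 [170, 147, 111] 199 [186, 160, 119] 202 [189, 163, 123] 205 [251, 236, 194] 208 [251, 238, 199] 211 [249, 236, 195] 214 [250, 237, 196] 217 [250, 237, 198] 220 [251, 238, 201] 223 [249, 236, 195] 226 [248, 233, 190] 229 [255, 255, 249] 232 [255, 255, 248] 235 [250, 237, 197] 238 [253, 243, 209] 241 [254, 247, 217] 244 [254, 247, 217] 247 [254, 249, 221] 250 [255, 253, 234] 253 [255, 253, 235] 
plan [-15.26  41.92  -2.03] [-0.1 -0.7  0. ]
```

```bash
cat >> h.py <<'E'
def inhand(foot,sh,zf=None,b=.0394):
    "shaft in the hand from wrist rows of the far foot rim and far shoulder rim (upright): x offset, foot depth (m)"
    from scipy.optimize import least_squares
    o=robot.observe();p=viewer.camera_params("wrist");M=np.eye(4);M[:3,:3]=R.from_euler("xyz",o["tool_rot"]).as_matrix();M[:3,3]=o["tool_pos"]
    C=np.linalg.inv(M)@p["T"]
    def row(x,z):
        c=p["K"]@(C[:3,:3].T@(np.array([x,0,z])-C[:3,3]));return c[1]/c[2]
    r=least_squares(lambda q:[row(q[0]+.012,q[1])-foot,row(q[0]+.012,q[1]-b)-sh],[0,.03],x_scale=[.01,.01]);print("in hand",r.x.round(4),"foot row at zf",zf,[ (x,round(row(x+.012,zf),1)) for x in (-.004,-.002,0,.002)] if zf else "")
E
python3 - <<'E'
from h import *
inhand(204,228,.031)
E
```

```text
in hand [0.0008 0.0311] foot row at zf 0.031 [(-0.004, np.float64(210.4)), (-0.002, np.float64(207.8)), (0, np.float64(205.1)), (0.002, np.float64(202.4))]
```

step_arm(increments=[{"delta_pos": [-1.5, 4, -1], "dr": [0, 0, 0], "fingers": 0.7}, {"delta_pos": [-3, 8, -2], "dr": [0, 0, 0], "fingers": 0.7}, {"delta_pos": [-4.5, 12, -2], "dr": [0, 0, 0], "fingers": 0.7}, {"delta_pos": [-6, 16, -2], "dr": [0, 0, 0], "fingers": 0.7}, {"delta_pos": [-7.6, 21, -2], "dr": [0, 0, 0], "fingers": 0.7}])

```text
time: 20.38
tool_pos: [0.5467, 0.0549, 0.1617]
tool_rot: [3.141, -0.0, 0.193]
contact_force: [0.8, -0.4, -1.0]
opening: 0.0234
grip_force: 29.8
```

step_arm(increments=[{"delta_pos": [-2, 5.5, 0], "dr": [0, 0, 0], "fingers": 0.7}, {"delta_pos": [-4, 11, 0], "dr": [0, 0, 0], "fingers": 0.7}, {"delta_pos": [-6, 16.5, 0], "dr": [0, 0, 0], "fingers": 0.7}, {"delta_pos": [-7.7, 20.9, 0], "dr": [0, 0, 0], "fingers": 0.7}, {"delta_pos": [-7.7, 20.9, 0], "dr": [0, 0, 0], "fingers": 0.7}])

```text
time: 21.0
tool_pos: [0.5108, -0.1671, 0.1617]
tool_rot: [3.14, 0.0, 0.188]
contact_force: [-0.2, -0.3, -0.8]
opening: 0.0233
grip_force: 29.8
```

Run:
```python
from h import *
o=robot.observe();print(o["tool_pos"],o["tool_rot"],o["opening"])
plan([.5145,-.163,.087],np.radians(11))
```

```text
[ 0.51080949 -0.16709691  0.16168186] [3.14030273e+00 1.44651931e-04 1.87729245e-01] 0.023326471151208557
plan [ 0.44 -0.34  7.47] [ 0.1  0.  -0.2]
```

step_arm(increments=[{"delta_pos": [0.3, -0.3, 0], "dr": [0, 0, 0], "fingers": 0.7}, {"delta_pos": [0.3, -0.3, 1], "dr": [0, 0, 0], "fingers": 0.7}, {"delta_pos": [0.3, -0.3, 2], "dr": [0, 0, 0], "fingers": 0.7}, {"delta_pos": [0.3, -0.3, 2.6], "dr": [0, 0, 0], "fingers": 0.7}, {"delta_pos": [0.3, -0.3, 2.6], "dr": [0, 0, 0], "fingers": 0.7}])

```text
time: 21.62
tool_pos: [0.5136, -0.1601, 0.1351]
tool_rot: [-3.141, 0.001, 0.193]
contact_force: [-0.6, -0.1, -0.5]
opening: 0.0235
grip_force: 29.8
```

Run:
```python
from h import *
o=robot.observe();print(o["tool_pos"],o["qvel"].round(4))
plan([.5145,-.163,.087],np.radians(11))
```

```text
[ 0.51360401 -0.16011376  0.13513652] [-0.0044 -0.0115 -0.017  -0.0003  0.0072  0.0008]
plan [0.04 0.3  4.81] [-0.   0.1  0. ]
```

step_arm(increments=[{"delta_pos": [0, 0.25, 0], "dr": [0, 0, 0], "fingers": 0.7}, {"delta_pos": [0, 0.25, 1.5], "dr": [0, 0, 0], "fingers": 0.7}, {"delta_pos": [0, 0.25, 3], "dr": [0, 0, 0], "fingers": 0.7}, {"delta_pos": [0, 0.25, 4.2], "dr": [0, 0, 0], "fingers": 0.7}, {"delta_pos": [0, 0.25, 4.2], "dr": [0, 0, 0], "fingers": 0.7}])

```text
time: 22.25
tool_pos: [0.5136, -0.1627, 0.0924]
tool_rot: [-3.14, 0.002, 0.192]
contact_force: [0.4, -0.5, -1.7]
opening: 0.0231
grip_force: 29.8
```

Free, and the foot is inside the mouth. I'll lower it to just above the floor, open, and lift.

step_arm(increments=[{"delta_pos": [0, 0, 0.3], "dr": [0, 0, 0], "fingers": 0.7}, {"delta_pos": [0, 0, 0.5], "dr": [0, 0, 0], "fingers": 0.7}, {"delta_pos": [0, 0, 0.6], "dr": [0, 0, 0], "fingers": 0.7}, {"delta_pos": [0, 0, 0.6], "dr": [0, 0, 0], "fingers": 0.3}, {"delta_pos": [0, 0, 0.6], "dr": [0, 0, 0], "fingers": 0}])

```text
time: 22.88
tool_pos: [0.5146, -0.1631, 0.0883]
tool_rot: [3.14, -0.001, 0.192]
contact_force: [0.5, -0.6, -0.3]
opening: 0.0377
grip_force: 0.0
```

step_arm(increments=[{"delta_pos": [0, 0, 0], "dr": [0, 0, 0], "fingers": 0}, {"delta_pos": [0, 0, 0], "dr": [0, 0, 0], "fingers": 0}, {"delta_pos": [0, 0, -2], "dr": [0, 0, 0], "fingers": 0}, {"delta_pos": [0, 0, -7], "dr": [0, 0, 0], "fingers": 0}, {"delta_pos": [0, 0, -12], "dr": [0, 0, 0], "fingers": -0.3}])

```text
time: 23.5
tool_pos: [0.5141, -0.1628, 0.2091]
tool_rot: [3.141, 0.001, 0.192]
contact_force: [0.7, -1.2, -0.8]
opening: 0.052
grip_force: 0.0
```

```bash
cat >> h.py <<'E'
def chk(name,P,p):
    im=np.load(f"pics/{name}.npy").mean(-1)
    for i,q in enumerate(P):
        a=proj(p,[*q,.113]);m=proj(p,[*q,.074]);x,y=a.round().astype(int);print("pk",i+1,"top",a.round(1),"mouth",m.round(1))
        if 12<y<372 and 22<x<490:
            for r in range(y-22,min(y+15,384),3): print(r,im[r,x-21:x+22:3].astype(int))
E
python3 - <<'E'
from h import *
o=robot.observe();print(o["tool_pos"],o["tool_rot"],o["opening"])
im,p=pic("wrist","w13")
chk("w13",[(.515,-.163)],p)
plan([.481,.3645,.13],np.radians(11))
E
```

```text
[ 0.51406679 -0.16283312  0.20905893] [3.14144482e+00 6.95203569e-04 1.92262777e-01] 0.05202828510106278
pk 1 top [258.7 191.8] mouth [258.7 180.4]
170 [202 203 202 158 143 174 202 212 214 191 124 179 199 201 204]
173 [206 205 182 155 148 176 201 214 211 214 177 137 204 203 204]
176 [210 207 181 149 163 240 248 248 248 243 210 136 175 209 206]
179 [199 197 173 148 238 219 205 217 223 241 235 123 154 198 200]
182 [207 207 145 191 222 186 218 226 231 222 243 152 168 203 201]
185 [204 199 137 215 156 231 236 237 237 231 224 210 182 205 204]
188 [198 159 148 200 206 235 236 234 236 226 229 204 205 207 205]
191 [194 156 159 157 229 235 237 236 237 234 231 198 205 205 204]
194 [149 149 154 149 219 238 236 237 236 239 210 201 200 201 202]
197 [156 156 155 159 162 235 238 237 239 232 202 206 206 206 206]
200 [158 155 158 157 159 160 208 224 208 208 211 208 209 208 208]
203 [145 148 146 148 146 144 143 151 154 153 150 151 128 128 130]
206 [144 144 143 143 144 141 143 142 142 140 140 114 108 118 134]
plan [  6.5  -52.63   8.31] [ 0.4 -0.5  0. ]
```

Shaft A is seated in pocket 3, with its top at about (256,191) against an expected (258.7,191.8). Now shaft B.

step_arm(increments=[{"delta_pos": [0.5, -4, 0], "dr": [0, 0, 0], "fingers": -0.3}, {"delta_pos": [1, -9, 0], "dr": [0, 0, 0], "fingers": -0.3}, {"delta_pos": [1.5, -15, 0], "dr": [0, 0, 0], "fingers": -0.3}, {"delta_pos": [2, -21, 0], "dr": [0, 0, 0], "fingers": -0.3}, {"delta_pos": [3, -27, 0], "dr": [0, 0, 0], "fingers": -0.3}])

```text
time: 24.18
tool_pos: [0.4917, 0.1095, 0.2078]
tool_rot: [3.141, -0.001, 0.192]
contact_force: [1.0, -0.2, 0.6]
opening: 0.0594
grip_force: 0.0
```

step_arm(increments=[{"delta_pos": [0.7, -6, 1], "dr": [0, 0, 0], "fingers": -0.3}, {"delta_pos": [1.4, -12, 3], "dr": [0, 0, 0], "fingers": -0.3}, {"delta_pos": [2.4, -18, 5], "dr": [0, 0, 0], "fingers": -0.3}, {"delta_pos": [3.4, -23, 7], "dr": [0, 0, 0], "fingers": -0.3}, {"delta_pos": [3.5, -25.6, 8.3], "dr": [0, 0, 0], "fingers": -0.3}])

```text
time: 24.8
tool_pos: [0.4768, 0.3683, 0.123]
tool_rot: [3.141, 0.001, 0.195]
contact_force: [0.6, -0.8, 0.2]
opening: 0.0599
grip_force: 0.0
```

Run:
```python
from h import *
o=robot.observe();print(o["tool_pos"],o["tool_rot"],o["opening"])
im,p=pic("wrist","w14")
P=[.481,.3645];a=proj(p,[*P,0]);print(a,proj(p,[*P,.059]))
h=cv2.cvtColor(im,cv2.COLOR_RGB2HSV);m=((h[...,2]>205)&(h[...,1]<100)).astype(np.uint8)
n,l,st,c=cv2.connectedComponentsWithStats(m)
for k in range(1,n):
    if st[k,4]>300 and 200<c[k][0]<320: print(st[k].tolist(),c[k]); b=st[k]; cx=b[0]+b[2]/2
t=np.array([np.cos(o["tool_rot"][2]),np.sin(o["tool_rot"][2]),0])
f=ray(p,(cx,b[1]-.5),0)-.012*t;print(f);plan([f[0],f[1],.031],np.radians(11));plan([.481,.3645,.031],np.radians(11))
```

```text
[0.47676374 0.36827339 0.12297387] [3.14091296e+00 8.10190420e-04 1.94625271e-01] 0.05985936458883435
[262.80060493 181.17980894] [263.93687023 200.79165674]
[257, 4, 37, 45, 846] [278.15957447  29.38416076]
[298, 26, 23, 30, 383] [310.47258486  41.60313316]
[245, 48, 43, 47, 1154] [265.72790295  72.86915078]
[276, 104, 38, 37, 684] [297.17690058 125.27339181]
[222, 133, 75, 80, 2829] [255.85153765 175.038883  ]
[295, 193, 35, 26, 509] [312.03143418 207.31041257]
[248, 245, 28, 26, 380] [260.66842105 259.84736842]
[297, 302, 30, 23, 367] [312.96185286 315.5613079 ]
[0.33807221 0.27733349 0.        ]
plan [-15.24   6.41   9.09] [0.  0.2 0.2]
plan [0.48 0.63 9.04] [0.  0.2 0.2]
```

step_arm(increments=[{"delta_pos": [0.3, 0.4, 2.5], "dr": [0, 0, 0], "fingers": -0.3}, {"delta_pos": [0.3, 0.4, 6], "dr": [0, 0, 0], "fingers": -0.3}, {"delta_pos": [0.3, 0.4, 9.0], "dr": [0, 0, 0], "fingers": -0.3}, {"delta_pos": [0.3, 0.4, 9.0], "dr": [0, 0, 0], "fingers": -0.3}, {"delta_pos": [0.3, 0.4, 9.0], "dr": [0, 0, 0], "fingers": 0.3}])

```text
time: 25.48
tool_pos: [0.4821, 0.3625, 0.0357]
tool_rot: [3.141, -0.002, 0.192]
contact_force: [-0.2, -0.4, 0.1]
opening: 0.0542
grip_force: 0.0
```

step_arm(increments=[{"delta_pos": [0, 0, 0], "dr": [0, 0, 0], "fingers": 0.7}, {"delta_pos": [0, 0, 0], "dr": [0, 0, 0], "fingers": 0.7}, {"delta_pos": [0, 0, 0], "dr": [0, 0, 0], "fingers": 0.7}, {"delta_pos": [0, 0, -5], "dr": [0, 0, 0], "fingers": 0.7}, {"delta_pos": [0, 0, -13], "dr": [0, 0, 0], "fingers": 0.7}], newtons=30)

```text
time: 26.1
tool_pos: [0.4803, 0.3617, 0.1467]
tool_rot: [3.139, 0.004, 0.192]
contact_force: [2.6, 1.8, -1.3]
opening: 0.023
grip_force: 29.8
```

Run:
```python
from h import *
o=robot.observe();print(o["tool_pos"],o["tool_rot"],o["opening"])
im,p=pic("wrist","w15")
[print(y,im[y,258].tolist(),end=" ") for y in range(190,256,2)]; print()
plan([.503,-.103,.165],np.radians(11))
```

```text
[0.48031917 0.36169496 0.14674771] [3.13941127 0.00404356 0.19225984] 0.02299150244622416
190 [201, 174, 133] 192 [199, 172, 130] 194 [195, 166, 127] 196 [199, 173, 133] 198 [200, 171, 131] 200 [199, 169, 127] 202 [255, 244, 207] 204 [254, 249, 222] 206 [254, 247, 218] 208 [254, 247, 217] 210 [254, 248, 219] 212 [254, 249, 221] 214 [254, 249, 221] 216 [254, 250, 223] 218 [254, 249, 221] 220 [254, 247, 218] 222 [253, 245, 210] 224 [255, 254, 235] 226 [255, 255, 254] 228 [255, 255, 253] 230 [255, 255, 242] 232 [254, 248, 219] 234 [254, 250, 222] 236 [255, 251, 228] 238 [255, 252, 228] 240 [255, 252, 229] 242 [255, 253, 233] 244 [255, 253, 236] 246 [255, 255, 245] 248 [255, 255, 246] 250 [255, 255, 245] 252 [255, 255, 245] 254 [255, 255, 245] 
plan [-7.1  46.21 -1.  ] [-0.2 -0.7  0. ]
```

step_arm(increments=[{"delta_pos": [-0.7, 4, -2], "dr": [0, 0, 0], "fingers": 0.7}, {"delta_pos": [-1.4, 9, -3], "dr": [0, 0, 0], "fingers": 0.7}, {"delta_pos": [-2.1, 14, -3], "dr": [0, 0, 0], "fingers": 0.7}, {"delta_pos": [-2.8, 19, -3], "dr": [0, 0, 0], "fingers": 0.7}, {"delta_pos": [-3.6, 24, -3], "dr": [0, 0, 0], "fingers": 0.7}])

```text
time: 26.78
tool_pos: [0.4917, 0.1183, 0.1772]
tool_rot: [3.141, -0.0, 0.192]
contact_force: [0.2, -0.4, -1.4]
opening: 0.0235
grip_force: 29.8
```

step_arm(increments=[{"delta_pos": [-0.9, 6, 0], "dr": [0, 0, 0], "fingers": 0.7}, {"delta_pos": [-1.8, 12, 0], "dr": [0, 0, 0], "fingers": 0.7}, {"delta_pos": [-2.7, 18, 0], "dr": [0, 0, 0], "fingers": 0.7}, {"delta_pos": [-3.5, 21.5, 0], "dr": [0, 0, 0], "fingers": 0.7}, {"delta_pos": [-3.5, 22.2, 0], "dr": [0, 0, 0], "fingers": 0.7}])

```text
time: 27.4
tool_pos: [0.4996, -0.1068, 0.1771]
tool_rot: [3.141, 0.0, 0.189]
contact_force: [0.7, 1.2, -1.7]
opening: 0.0232
grip_force: 29.8
```

step_arm(increments=[{"delta_pos": [0, 0, 0], "dr": [0, 0, 0], "fingers": 0.7}, {"delta_pos": [0, 0, 1], "dr": [0, 0, 0], "fingers": 0.7}, {"delta_pos": [0, 0, 2], "dr": [0, 0, 0], "fingers": 0.7}, {"delta_pos": [0, 0, 3], "dr": [0, 0, 0], "fingers": 0.7}, {"delta_pos": [0, 0, 3], "dr": [0, 0, 0], "fingers": 0.7}])

```text
time: 28.02
tool_pos: [0.4993, -0.1041, 0.1462]
tool_rot: [-3.141, 0.002, 0.193]
contact_force: [-0.3, 1.0, -1.0]
opening: 0.0234
grip_force: 29.8
```

Run:
```python
from h import *
o=robot.observe();print(o["tool_pos"],o["tool_rot"],o["contact_force"])
inhand(201.5,223.5,.035)
plan([.503,-.103,.093],np.radians(11))
```

```text
[ 0.49933491 -0.10407948  0.1462069 ] [-3.14100948e+00  1.96180254e-03  1.92855416e-01] [-0.28377575  1.02067554 -0.95818529]
in hand [-0.0011  0.0417] foot row at zf 0.035 [(-0.004, np.float64(208.4)), (-0.002, np.float64(205.8)), (0, np.float64(203.1)), (0.002, np.float64(200.5))]
plan [ 0.39 -0.03  5.32] [-0.   0.1  0. ]
```

step_arm(increments=[{"delta_pos": [0.3, 0, 1], "dr": [0, 0, 0], "fingers": 0.7}, {"delta_pos": [0.3, 0, 2], "dr": [0, 0, 0], "fingers": 0.7}, {"delta_pos": [0.3, 0, 3.5], "dr": [0, 0, 0], "fingers": 0.7}, {"delta_pos": [0.3, 0, 4.9], "dr": [0, 0, 0], "fingers": 0.7}, {"delta_pos": [0.3, 0, 4.9], "dr": [0, 0, 0], "fingers": 0.7}])

```text
time: 28.65
tool_pos: [0.5019, -0.1039, 0.0968]
tool_rot: [-3.141, 0.003, 0.192]
contact_force: [-0.5, -0.3, -1.0]
opening: 0.0235
grip_force: 29.8
```

step_arm(increments=[{"delta_pos": [0, 0, 0.3], "dr": [0, 0, 0], "fingers": 0.7}, {"delta_pos": [0, 0, 0.5], "dr": [0, 0, 0], "fingers": 0.7}, {"delta_pos": [0, 0, 0.7], "dr": [0, 0, 0], "fingers": 0.7}, {"delta_pos": [0, 0, 0.7], "dr": [0, 0, 0], "fingers": 0.3}, {"delta_pos": [0, 0, 0.7], "dr": [0, 0, 0], "fingers": 0}])

```text
time: 29.28
tool_pos: [0.5031, -0.1042, 0.0917]
tool_rot: [3.141, -0.001, 0.192]
contact_force: [-0.1, 0.0, -0.5]
opening: 0.0379
grip_force: 0.0
```

step_arm(increments=[{"delta_pos": [0, 0, 0], "dr": [0, 0, 0], "fingers": 0}, {"delta_pos": [0, 0, 0], "dr": [0, 0, 0], "fingers": 0}, {"delta_pos": [0, 0, -2], "dr": [0, 0, 0], "fingers": 0}, {"delta_pos": [0, 0, -7], "dr": [0, 0, 0], "fingers": 0}, {"delta_pos": [0, 0, -13], "dr": [0, 0, 0], "fingers": -0.3}])

```text
time: 29.9
tool_pos: [0.5022, -0.1039, 0.222]
tool_rot: [-3.141, 0.002, 0.192]
contact_force: [1.3, -0.1, 0.5]
opening: 0.0518
grip_force: 0.0
```

step_arm(increments=[{"delta_pos": [-0.5, -4, -2], "dr": [0, 0, 0], "fingers": -0.3}, {"delta_pos": [-1, -8, -4], "dr": [0, 0, 0], "fingers": -0.3}, {"delta_pos": [-2, -12, -6], "dr": [0, 0, 0], "fingers": -0.3}, {"delta_pos": [-3, -16, -8], "dr": [0, 0, 0], "fingers": -0.3}, {"delta_pos": [-3, -20, -10], "dr": [0, 0, 0], "fingers": -0.3}])

```text
time: 30.52
tool_pos: [0.4342, 0.0876, 0.3221]
tool_rot: [3.141, -0.0, 0.192]
contact_force: [1.1, 0.6, -0.0]
opening: 0.0594
grip_force: 0.0
```

Run:
```python
from h import *
o=robot.observe();print(o["tool_pos"],o["tool_rot"],o["contact_force"])
im,p=pic("wrist","w16")
for q in ((.4915,-.043),(.503,-.103),(.514,-.163)): 
    a=proj(p,[*q,.113]);x,y=a.round().astype(int);print(a)
    t=cv2.cvtColor(cv2.resize(im[y-25:y+25,x-25:min(x+25,512)],None,fx=4,fy=4,interpolation=cv2.INTER_CUBIC),cv2.COLOR_RGB2GRAY)
    c=cv2.HoughCircles(t,cv2.HOUGH_GRADIENT,1,10,param1=80,param2=14,minRadius=22,maxRadius=44)
    if c is not None:
        for k in c[0][:4]: print("  ",(k[:2]/4+[x-25,y-25]).round(1),(k[2]/4).round(1))
h=cv2.cvtColor(im,cv2.COLOR_RGB2HSV)
m=((h[...,2]<118)&(h[...,1]<75)).astype(np.uint8);m[235:]=0
# clamps: dark, low saturation
m=cv2.morphologyEx(m,cv2.MORPH_CLOSE,np.ones((5,5)));m=cv2.morphologyEx(m,cv2.MORPH_OPEN,np.ones((5,5)))
for c in cv2.findContours(m,0,2)[0]:
    if cv2.contourArea(c)>200:
        W=np.array([ray(p,k[0],.011)[:2] for k in c],np.float32)*1000; (cx,cy),wh,an=cv2.minAreaRect(W); print(cv2.boundingRect(c),(round(cx,1),round(cy,1)),np.round(wh,1),round(an,1))
cv2.imwrite("pics/m16.png",m*255)
```

```text
[0.43421593 0.08764423 0.32213748] [ 3.14080787e+00 -4.88589681e-04  1.91979302e-01] [ 1.11900075  0.646526   -0.00885863]
[368.37528796 141.68064261]
   [363.1 139.4] 9.6
   [358.6 135.9] 10.6
   [354.9 135.9] 8.6
   [366.4 141.9] 5.9
[416.67932846 141.81016238]
   [411.6 140.4] 10.6
   [403.6 134.9] 9.5
   [413.1 138.1] 10.0
   [410.1 137.6] 8.9
[464.79707558 142.32959223]
   [464.6 140.6] 8.0
   [457.4 138.9] 8.8
   [455.6 140.9] 6.4
   [448.4 136.1] 10.8
(272, 206, 21, 29) (324.1, 23.7) [16.8 62.8] 74.6
(502, 86, 10, 49) (571.4, -281.6) [75.6 13.9] 25.9
(295, 71, 86, 111) (478.0, -19.4) [224.5  66.2] 48.4
(331, 0, 37, 35) (652.9, 0.3) [43.  45.9] 87.2
(0, 0, 50, 235) (393.2, 456.7) [ 82.6 389. ] 85.8
```

Run:
```python
from h import *
p=viewer.camera_params("wrist");im=np.load("pics/w16.npy");h=cv2.cvtColor(im,cv2.COLOR_RGB2HSV)
L=cv2.cvtColor(im,cv2.COLOR_RGB2LAB).astype(int)
for q in ((.5705,.159),(.452,.2805)):
    a=proj(p,[*q,.011]);x,y=a.round().astype(int);print(a)
    s=L[y-34:y+34,max(x-34,0):x+34]
    for t in (136,138,139,140,141):
        m=((s[...,2]<t)).astype(np.uint8); m=cv2.morphologyEx(m,cv2.MORPH_CLOSE,np.ones((3,3)));m=cv2.morphologyEx(m,cv2.MORPH_OPEN,np.ones((3,3)))
        cs=cv2.findContours(m,0,2)[0]
        for c in cs:
            if cv2.contourArea(c)>150:
                W=np.array([ray(p,k[0]+[max(x-34,0),y-34],.011)[:2] for k in c],np.float32)*1000; (cx,cy),wh,an=cv2.minAreaRect(W); print(t,(round(cx,1),round(cy,1)),np.round(wh,1),round(an,1))
    print(L[y,max(x-34,0):x+34:4].tolist())
```

```text
[231.82193797  55.05101638]
141 (580.0, 166.4) [13.4 67.2] 31.5
[[120, 132, 146], [114, 130, 143], [112, 132, 141], [115, 131, 142], [116, 129, 144], [110, 131, 145], [155, 131, 151], [142, 132, 146], [107, 130, 142], [105, 131, 141], [113, 129, 144], [80, 129, 137], [128, 130, 146], [136, 131, 145], [146, 133, 148], [122, 132, 144], [144, 131, 149]]
[143.92537938 119.09307041]
[[108, 131, 144], [126, 135, 150], [130, 134, 152], [106, 131, 142], [95, 131, 139], [72, 132, 137], [74, 131, 142], [128, 131, 147], [87, 131, 140], [111, 131, 141], [103, 131, 141], [89, 130, 138], [113, 130, 146], [171, 131, 151], [160, 132, 150], [166, 131, 151], [164, 132, 152]]
```

```bash
cat >> h.py <<'E'
def clamps(name,p,guess,r=36):
    im=np.load(f"pics/{name}.npy"); L=cv2.cvtColor(cv2.bilateralFilter(im,7,30,5),cv2.COLOR_RGB2LAB).astype(int)
    for q in guess:
        a=proj(p,[*q,.011]);x,y=a.round().astype(int);x0,y0=max(x-r,0),max(y-r,0);s=L[y0:y+r,x0:x+r]
        for t in (142,143,144,145):
          for lt in (112,120):
            m=((s[...,2]<=t)&(s[...,0]<lt)).astype(np.uint8); m=cv2.morphologyEx(m,cv2.MORPH_OPEN,np.ones((3,3)));m=cv2.morphologyEx(m,cv2.MORPH_CLOSE,np.ones((5,5)));m=cv2.morphologyEx(m,cv2.MORPH_OPEN,np.ones((6,6)))
            for c in cv2.findContours(m,0,2)[0]:
                if cv2.contourArea(c)>150:
                    W=np.array([ray(p,k[0]+[x0,y0],.011)[:2] for k in c],np.float32)*1000; (cx,cy),wh,an=cv2.minAreaRect(W)
                    if wh[0]>wh[1]: wh=wh[::-1];an-=90
                    if 18<wh[0]<40 and 65<wh[1]<105: print(q,t,lt,(round(cx,1),round(cy,1)),np.round(wh,1),"long axis",round(an+90,1))
E
python3 - <<'E'
from h import *
p=viewer.camera_params("wrist");clamps("w16",p,((.5705,.159),(.452,.2805)))
q=dict(p);q["T"]=np.load("pics/w4_T.npy");print("w4");clamps("w4",q,((.5705,.159),(.452,.2805)))
q["T"]=np.load("pics/w5_T.npy");print("w5");clamps("w5",q,((.5705,.159),(.452,.2805)),60)
E
```

```text
(0.5705, 0.159) 143 120 (569.9, 165.7) [38.1 87.2] long axis 126.1
(0.5705, 0.159) 144 120 (570.3, 166.4) [38.6 93.3] long axis 124.0
(0.5705, 0.159) 145 112 (553.7, 176.5) [31.9 68.2] long axis 101.1
(0.452, 0.2805) 143 120 (449.8, 285.4) [33.  94.8] long axis 131.4
(0.452, 0.2805) 144 120 (449.2, 285.2) [35.4 96.8] long axis 130.6
w4
(0.5705, 0.159) 142 112 (569.3, 159.0) [36.8 87.2] long axis 126.9
(0.5705, 0.159) 142 120 (570.2, 158.1) [37.5 89.8] long axis 127.8
(0.5705, 0.159) 143 112 (569.0, 159.2) [38.  92.5] long axis 125.9
(0.5705, 0.159) 143 120 (569.1, 159.3) [38.7 92.7] long axis 126.8
(0.5705, 0.159) 144 112 (568.0, 159.1) [39.9 93.5] long axis 125.9
(0.452, 0.2805) 143 112 (449.0, 280.3) [31.9 90.8] long axis 129.2
(0.452, 0.2805) 143 120 (449.5, 279.5) [32.8 93.2] long axis 130.7
(0.452, 0.2805) 144 112 (447.0, 278.4) [38.9 96.5] long axis 128.7
w5
```

step_arm(increments=[{"delta_pos": [3, -0.9, 3], "dr": [0, 0, 10], "fingers": -0.1}, {"delta_pos": [6, -1.8, 6], "dr": [0, 0, 20], "fingers": -0.1}, {"delta_pos": [9, -2.7, 9], "dr": [0, 0, 30], "fingers": -0.1}, {"delta_pos": [12, -3.6, 12], "dr": [0, 0, 40], "fingers": -0.1}, {"delta_pos": [14.7, -4.4, 15], "dr": [0, 0, 50], "fingers": -0.1}])

```text
time: 31.2
tool_pos: [0.5721, 0.1581, 0.17]
tool_rot: [3.141, -0.001, -0.686]
contact_force: [1.4, 0.1, 0.9]
opening: 0.0502
grip_force: 0.0
```

step_arm(increments=[{"delta_pos": [0, 0, 1], "dr": [0, 0, 8], "fingers": -0.1}, {"delta_pos": [0, 0, 2], "dr": [0, 0, 15.7], "fingers": -0.1}, {"delta_pos": [0, 0, 2], "dr": [0, 0, 15.7], "fingers": -0.1}, {"delta_pos": [0, 0, 2], "dr": [0, 0, 15.7], "fingers": -0.1}, {"delta_pos": [0, 0, 2], "dr": [0, 0, 15.7], "fingers": -0.1}])

```text
time: 31.82
tool_pos: [0.5714, 0.1577, 0.1519]
tool_rot: [-3.141, -0.001, -0.953]
contact_force: [-0.2, -0.1, 0.0]
opening: 0.0506
grip_force: 0.0
```

Run:
```python
from h import *
o=robot.observe();print(o["tool_pos"],o["tool_rot"],o["opening"],o["qpos"][5])
im,p=pic("wrist","w17")
clamps("w17",p,((.570,.159),),75)
for q in ((.5705,.159),):
    d=np.array([np.cos(np.radians(125.3)),np.sin(np.radians(125.3))]);e=np.array([-d[1],d[0]])
    for a,b in ((1,1),(1,-1),(-1,1),(-1,-1)): print(proj(p,[*(np.array(q)+a*.0425*d+b*.013*e),.011]).round(1))
for y in range(140,235,6): print(y,im[y,200:320:6].mean(-1).astype(int))
```

```text
[0.57140723 0.15771662 0.15188334] [-3.14078017e+00 -1.16907140e-03 -9.53038078e-01] 0.05056672113566037 2.6645377901592084
[269.5 218.3]
[246.2 218.2]
[270.6 141.8]
[245.3 141.8]
140 [121  97 115  92 133 129 136 152 123 130 143 144 116 133 148 139 102 125
 122 144]
146 [134 110 130 123 101 143 134 135 116 118 117 118 146 134 101  69 122 124
 122 145]
152 [ 61 135 134 124 132 115 110  72 103 103  99 118 129 145 119  70 142 140
 128 139]
158 [120 127 136 142 138 137 124  84 100  77  91 105 124 152 139 137 120 120
 136 144]
164 [128 131 133 139 135 144 104 148  96 112 114 106 146  91 135 131 134 142
  87 139]
170 [134 134 134 141 142  78 150 136  96 115 109 105  83 126 129 133 139 146
 150 125]
176 [164 160 112 136 113 139 144 136  93 127 115  89 112 135 141 131 153 161
 145 156]
182 [156 156 156 119 108 152 163 143  96 117 107  89 106 113 136 130 151 162
 150 153]
188 [159 150 149  76 124  96 156 140  94 122 108  90 124 122  99 146 163 138
 154 141]
194 [152 143 107 135 136 150 111 118  91  75 112  88 114 121 123 118  70 158
 159 155]
200 [140 147 115 135 133 143 139 113 100 118  99  97 126 119 116  99 136  99
 154 161]
206 [ 99  67 121 133 136 142 144 110 107 111 104 101 121 111 112 142 135 135
 114 155]
212 [ 96 146 108 130 132 138 140 105 115 111 108  80 128 123 145 153 142 137
 147 140]
218 [141 151 142 128 131 141  79 130 104  97 102  98  97  82 145 156 164 157
 154 166]
224 [143 139 130 152 156 124 141 142 155 153 143 137 105 155 100 170 161 151
 151 129]
230 [216 222  95 161 166 140 138 136 154 148 146 114 140 146 138 120 166  37
 222 222]
```

Run:
```python
from h import *
im=np.load("pics/w17.npy").astype(float);p=viewer.camera_params("wrist")
L=cv2.cvtColor(np.load("pics/w17.npy"),cv2.COLOR_RGB2LAB).astype(float)
for y in list(range(138,156))+list(range(212,228)): print(y,L[y,250:266,0].mean().round(0),L[y,250:266,2].mean().round(1),end=" | ")
print()
for x in range(238,278): print(x,L[165:205,x,0].mean().round(0),L[165:205,x,2].mean().round(1),end=" | ")
```

```text
138 147.0 148.8 | 139 147.0 148.9 | 140 144.0 148.4 | 141 124.0 144.2 | 142 120.0 142.6 | 143 132.0 143.8 | 144 134.0 144.6 | 145 133.0 144.1 | 146 131.0 143.7 | 147 128.0 143.4 | 148 125.0 142.9 | 149 121.0 142.4 | 150 119.0 141.8 | 151 117.0 141.8 | 152 114.0 141.4 | 153 111.0 141.6 | 154 109.0 141.3 | 155 109.0 140.9 | 212 118.0 142.6 | 213 117.0 142.2 | 214 117.0 141.8 | 215 119.0 142.8 | 216 120.0 142.8 | 217 116.0 142.0 | 218 109.0 142.6 | 219 114.0 144.1 | 220 116.0 145.1 | 221 122.0 145.0 | 222 141.0 148.2 | 223 160.0 150.8 | 224 166.0 151.9 | 225 165.0 151.8 | 226 165.0 151.8 | 227 165.0 151.6 | 
238 164.0 150.5 | 239 164.0 151.0 | 240 165.0 150.9 | 241 161.0 150.0 | 242 145.0 147.0 | 243 130.0 143.8 | 244 126.0 142.8 | 245 121.0 142.6 | 246 116.0 141.8 | 247 111.0 141.5 | 248 107.0 140.7 | 249 107.0 141.0 | 250 117.0 143.2 | 251 124.0 144.8 | 252 125.0 145.2 | 253 125.0 144.9 | 254 129.0 145.8 | 255 137.0 146.8 | 256 140.0 147.1 | 257 141.0 146.8 | 258 140.0 146.6 | 259 135.0 145.6 | 260 122.0 143.0 | 261 117.0 142.4 | 262 116.0 142.0 | 263 117.0 142.0 | 264 118.0 142.1 | 265 113.0 142.4 | 266 107.0 143.2 | 267 102.0 144.5 | 268 106.0 145.5 | 269 108.0 145.5 | 270 111.0 146.2 | 271 118.0 147.2 | 272 125.0 148.2 | 273 129.0 148.7 | 274 130.0 148.8 | 275 130.0 148.6 | 276 133.0 148.9 | 277 136.0 149.5 |
```

step_arm(increments=[{"delta_pos": [-0.15, -0.35, 4], "dr": [0, 0, 0], "fingers": -0.1}, {"delta_pos": [-0.15, -0.35, 9], "dr": [0, 0, 0], "fingers": -0.1}, {"delta_pos": [-0.15, -0.35, 13], "dr": [0, 0, 0], "fingers": -0.1}, {"delta_pos": [-0.15, -0.35, 14.7], "dr": [0, 0, 0], "fingers": -0.1}, {"delta_pos": [-0.15, -0.35, 14.8], "dr": [0, 0, 0], "fingers": -0.1}])

```text
time: 32.5
tool_pos: [0.573, 0.1608, 0.0029]
tool_rot: [3.14, -0.0, -0.954]
contact_force: [0.1, -0.4, -0.7]
opening: 0.0507
grip_force: 0.0
```

step_arm(increments=[{"delta_pos": [0, 0, 0], "dr": [0, 0, 0], "fingers": 0.3}, {"delta_pos": [0, 0, 0], "dr": [0, 0, 0], "fingers": 0.7}, {"delta_pos": [0, 0, 0], "dr": [0, 0, 0], "fingers": 0.7}, {"delta_pos": [0, 0, 0], "dr": [0, 0, 0], "fingers": 0.7}, {"delta_pos": [0, 0, 0], "dr": [0, 0, 0], "fingers": 0.7}], newtons=40)

```text
time: 33.12
tool_pos: [0.5739, 0.1611, 0.0044]
tool_rot: [-3.14, -0.002, -0.954]
contact_force: [-1.0, 0.6, 6.8]
opening: 0.026
grip_force: 39.5
```

step_arm(increments=[{"delta_pos": [0, 0, -1], "dr": [0, 0, 0], "fingers": 0.7}, {"delta_pos": [0, 0, -4], "dr": [0, 0, 0], "fingers": 0.7}, {"delta_pos": [0, 0, -8], "dr": [0, 0, 0], "fingers": 0.7}, {"delta_pos": [0, 0, -12], "dr": [0, 0, 0], "fingers": 0.7}, {"delta_pos": [0, 0, -14], "dr": [0, 0, 0], "fingers": 0.7}])

```text
time: 33.75
tool_pos: [0.5737, 0.1611, 0.146]
tool_rot: [-3.139, -0.002, -0.954]
contact_force: [-0.0, 0.6, -2.0]
opening: 0.0255
grip_force: 39.6
```

step_arm(increments=[{"delta_pos": [2.6, 1.4, 0], "dr": [0, 0, -6], "fingers": 0.7}, {"delta_pos": [5.2, 2.8, 0], "dr": [0, 0, -13], "fingers": 0.7}, {"delta_pos": [7.8, 4.2, 0], "dr": [0, 0, -20], "fingers": 0.7}, {"delta_pos": [10.5, 5.6, 0], "dr": [0, 0, -27], "fingers": 0.7}, {"delta_pos": [13.2, 7.1, 0], "dr": [0, 0, -33], "fingers": 0.7}])

```text
time: 34.38
tool_pos: [0.5912, 0.0114, 0.1435]
tool_rot: [3.141, 0.0, -0.375]
contact_force: [0.0, 0.5, -2.2]
opening: 0.0255
grip_force: 39.6
```

step_arm(increments=[{"delta_pos": [1.5, 3, 0], "dr": [0, 0, -7], "fingers": 0.7}, {"delta_pos": [3, 6, 0], "dr": [0, 0, -14], "fingers": 0.7}, {"delta_pos": [4.8, 9, 0], "dr": [0, 0, -21], "fingers": 0.7}, {"delta_pos": [6.2, 11.5, 0], "dr": [0, 0, -28], "fingers": 0.7}, {"delta_pos": [7.2, 13.1, 0], "dr": [0, 0, -32.9], "fingers": 0.7}])

```text
time: 35.0
tool_pos: [0.6096, -0.1375, 0.1434]
tool_rot: [3.141, 0.001, 0.198]
contact_force: [0.3, 0.6, -2.6]
opening: 0.0253
grip_force: 39.6
```

Run:
```python
from h import *
o=robot.observe();print(o["tool_pos"],o["tool_rot"],o["opening"],o["grip_force"])
plan([.611,-.1363,.12],np.radians(11.1))
```

```text
[ 0.60962365 -0.13749597  0.1434103 ] [3.14114709e+00 7.13428299e-04 1.97872558e-01] 0.025263662562141038 39.55508530139923
plan [ 0.16 -0.09  2.34] [0.  0.  0.2]
```

step_arm(increments=[{"delta_pos": [0.15, -0.1, 1], "dr": [0, 0, 0], "fingers": 0.7}, {"delta_pos": [0.15, -0.1, 3], "dr": [0, 0, 0], "fingers": 0.7}, {"delta_pos": [0.15, -0.1, 5], "dr": [0, 0, 0], "fingers": 0.7}, {"delta_pos": [0.15, -0.1, 5], "dr": [0, 0, 0], "fingers": 0.7}, {"delta_pos": [0.15, -0.1, 5], "dr": [0, 0, 0], "fingers": 0.7}])

```text
time: 35.62
tool_pos: [0.6115, -0.1342, 0.0939]
tool_rot: [3.141, -0.0, 0.196]
contact_force: [-0.2, 0.7, -2.0]
opening: 0.025
grip_force: 39.6
```

Run:
```python
from h import *
o=robot.observe();print(o["tool_pos"],o["tool_rot"])
im,p=pic("wrist","w18")
c=cv2.resize(im[60:232,150:400,::-1],(800,550),interpolation=cv2.INTER_CUBIC);cv2.imwrite("pics/v14.png",c)
```

```text
[ 0.61151529 -0.13420754  0.09388418] [ 3.14079997e+00 -4.54495870e-04  1.95609702e-01]
```

View pics/v14.png

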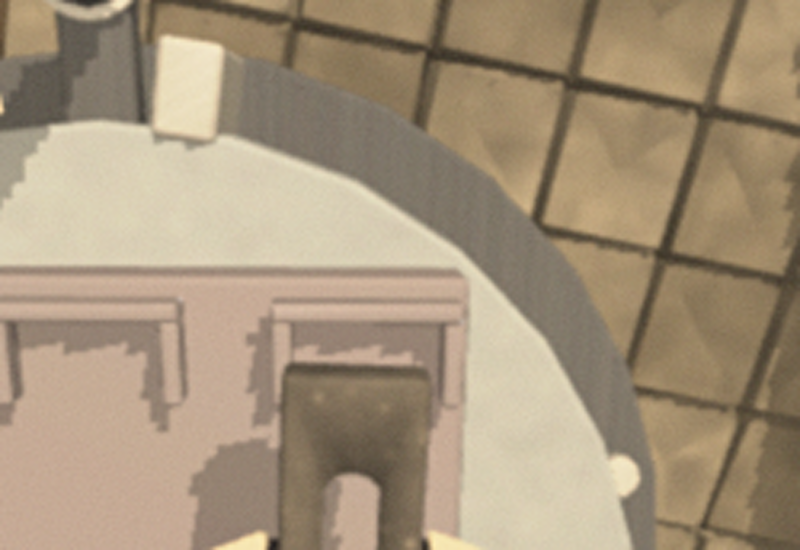

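The clamp's far end is at crop row 368, columns 287 to 428. The nest's far wall inner edge is at row about 320, and the side wall inner edges are at columns 290 and 445 (row 330). I'll compute the offset.

Run:
```python
from h import *
p=viewer.camera_params("wrist");p["T"]=np.load("pics/w18_T.npy")
o=robot.observe();M=R.from_euler("xyz",o["tool_rot"])
P=lambda x,y,z:M.inv().apply(ray(p,(150+x/3.2,60+y/3.198),z)-o["tool_pos"])*1000
print("clamp L,R",P(287,372,.1005).round(1),P(428,372,.1005).round(1),"far",P(358,368,.1005).round(1))
print("nest L,R inner",P(290,330,.074).round(1),P(445,330,.074).round(1),"outer",P(272,330,.074).round(1),P(462,330,.074).round(1),"far inner",P(366,320,.074).round(1),"far outer",P(366,302,.074).round(1))
print("wall dir",np.degrees(np.arctan2(*(P(445,402,.074)-P(445,330,.074))[[1,0]])), "far wall", P(275,303,.074).round(1),P(460,303,.074).round(1),"tray edge",P(0,270,.066).round(1),P(460,270,.066).round(1))
print("clamp end dir",P(290,368,.1005).round(1),P(425,368,.1005).round(1),P(282,540,.1005).round(1))
```

```text
clamp L,R [ 42.4 -10.5  -6.2] [42.4 13.3 -6.2] far [43.1  1.5 -6.2]
nest L,R inner [ 43.9 -11.5  20.3] [43.9 18.8 20.3] outer [ 43.9 -15.   20.3] [43.9 22.2 20.3] far inner [45.9  3.4 20.3] far outer [49.4  3.3 20.3]
wall dir 178.13645891031683 far wall [ 49.2 -14.3  20.3] [49.2 21.6 20.3] tray edge [ 54.4 -69.9  28.2] [54.4 22.3 28.3]
clamp end dir [ 43.1 -10.   -6.2] [43.1 12.8 -6.2] [ 11.3 -12.   -6.3]
```

step_arm(increments=[{"delta_pos": [0.03, 0.23, 0], "dr": [0, 0, 0], "fingers": 0.7}, {"delta_pos": [0.03, 0.23, 0.5], "dr": [0, 0, 0], "fingers": 0.7}, {"delta_pos": [0.03, 0.23, 1.1], "dr": [0, 0, 0], "fingers": 0.7}, {"delta_pos": [0.03, 0.23, 1.7], "dr": [0, 0, 0], "fingers": 0.7}, {"delta_pos": [0.03, 0.23, 2.0], "dr": [0, 0, 0], "fingers": 0.7}])

```text
time: 36.3
tool_pos: [0.6117, -0.137, 0.0727]
tool_rot: [3.141, 0.001, 0.196]
contact_force: [-0.6, 0.3, -1.1]
opening: 0.0253
grip_force: 39.6
```

step_arm(increments=[{"delta_pos": [0, 0, 0.2], "dr": [0, 0, 0], "fingers": 0.7}, {"delta_pos": [0, 0, 0.2], "dr": [0, 0, 0], "fingers": 0.7}, {"delta_pos": [0, 0, 0.2], "dr": [0, 0, 0], "fingers": 0.3}, {"delta_pos": [0, 0, 0.2], "dr": [0, 0, 0], "fingers": 0.15}, {"delta_pos": [0, 0, 0.2], "dr": [0, 0, 0], "fingers": 0.15}])

```text
time: 36.92
tool_pos: [0.6122, -0.1371, 0.0717]
tool_rot: [3.141, -0.001, 0.196]
contact_force: [0.1, 0.1, -0.1]
opening: 0.0386
grip_force: 0.0
```

step_arm(increments=[{"delta_pos": [0, 0, 0], "dr": [0, 0, 0], "fingers": 0.15}, {"delta_pos": [0, 0, -2], "dr": [0, 0, 0], "fingers": 0.15}, {"delta_pos": [0, 0, -6], "dr": [0, 0, 0], "fingers": 0}, {"delta_pos": [0, 0, -10], "dr": [0, 0, 0], "fingers": -0.1}, {"delta_pos": [0, 0, -14], "dr": [0, 0, 0], "fingers": -0.1}])

```text
time: 37.55
tool_pos: [0.6119, -0.1369, 0.2128]
tool_rot: [3.141, -0.0, 0.196]
contact_force: [-0.0, 1.1, -0.2]
opening: 0.0502
grip_force: 0.0
```

Run:
```python
from h import *
o=robot.observe();print(o["tool_pos"],o["tool_rot"],o["contact_force"])
im,p=pic("wrist","w19")
L=cv2.cvtColor(im,cv2.COLOR_RGB2LAB).astype(int)
M=R.from_euler("xyz",o["tool_rot"]).as_matrix()
n=np.array([.6115,-.1365]);t=M[:2,0];s=M[:2,1]
for a,b in ((1,0),(1,1),(1,-1),(.4,1),(.4,-1)): print(a,b,proj(p,[*(n+a*.0425*t+b*.013*s),.077]).round(1))
# clamp colour (low a/b, dark) vs tray pink: row/col profiles
x,y=proj(p,[*(n+.03*t),.077]).round().astype(int)
print("row",[(k,*L[y-1:y+2,k,0:2].mean(0).astype(int)) for k in range(x-32,x+33,2)])
print("col",[(k,*L[k,x-8:x+9,0:2].mean(0).astype(int)) for k in range(y-32,y+10,2)])
x2,y2=proj(p,[*(n+.012*t),.077]).round().astype(int); print("row2",y2,[(k,L[y2,k,0]) for k in range(x2-30,x2+31,2)])
plan([.452,.280,.15],np.radians(-50))
```

```text
[ 0.61186504 -0.13691079  0.21276375] [ 3.14088499e+00 -9.53687681e-05  1.95783079e-01] [-0.00451099  1.09724062 -0.15129398]
1 0 [257.8 140.9]
1 1 [270.7 140.9]
1 -1 [244.9 140.9]
0.4 1 [270.4 165.6]
0.4 -1 [245.3 165.6]
row [(226, np.int64(195), np.int64(134)), (228, np.int64(194), np.int64(135)), (230, np.int64(196), np.int64(134)), (232, np.int64(195), np.int64(134)), (234, np.int64(195), np.int64(134)), (236, np.int64(193), np.int64(134)), (238, np.int64(159), np.int64(132)), (240, np.int64(149), np.int64(131)), (242, np.int64(164), np.int64(133)), (244, np.int64(162), np.int64(133)), (246, np.int64(141), np.int64(132)), (248, np.int64(131), np.int64(130)), (250, np.int64(134), np.int64(131)), (252, np.int64(126), np.int64(130)), (254, np.int64(111), np.int64(130)), (256, np.int64(106), np.int64(130)), (258, np.int64(107), np.int64(130)), (260, np.int64(109), np.int64(130)), (262, np.int64(105), np.int64(130)), (264, np.int64(108), np.int64(130)), (266, np.int64(111), np.int64(130)), (268, np.int64(121), np.int64(131)), (270, np.int64(136), np.int64(130)), (272, np.int64(139), n
[... 1166 characters left out ...]
, np.int64(194)), (232, np.int64(194)), (234, np.int64(193)), (236, np.int64(194)), (238, np.int64(197)), (240, np.int64(183)), (242, np.int64(151)), (244, np.int64(151)), (246, np.int64(139)), (248, np.int64(133)), (250, np.int64(137)), (252, np.int64(129)), (254, np.int64(170)), (256, np.int64(186)), (258, np.int64(152)), (260, np.int64(151)), (262, np.int64(154)), (264, np.int64(111)), (266, np.int64(114)), (268, np.int64(129)), (270, np.int64(140)), (272, np.int64(189)), (274, np.int64(195)), (276, np.int64(196)), (278, np.int64(201)), (280, np.int64(223)), (282, np.int64(223)), (284, np.int64(222)), (286, np.int64(220)), (288, np.int64(223))]
plan [ -7.83 -44.16   6.59] [ 0.  -0.6 61.2]
```

Clamp A is seated in its nest, with its edges matching the seated prediction to within 1 px. Now clamp B.

step_arm(increments=[{"delta_pos": [-0.5, -4, 0], "dr": [0, 0, 0], "fingers": -0.1}, {"delta_pos": [-1.4, -9, 0], "dr": [0, 0, 0], "fingers": -0.1}, {"delta_pos": [-2.2, -14, 0], "dr": [0, 0, 0], "fingers": -0.1}, {"delta_pos": [-3.2, -19, 0], "dr": [0, 0, 0], "fingers": -0.1}, {"delta_pos": [-4, -23, 0], "dr": [0, 0, 0], "fingers": -0.1}])

```text
time: 38.22
tool_pos: [0.5271, 0.0826, 0.2113]
tool_rot: [3.141, -0.0, 0.196]
contact_force: [0.4, 0.3, -0.4]
opening: 0.0503
grip_force: 0.0
```

step_arm(increments=[{"delta_pos": [-0.5, -4, 0.5], "dr": [0, 0, 10], "fingers": -0.1}, {"delta_pos": [-1.4, -9, 1], "dr": [0, 0, 20], "fingers": -0.1}, {"delta_pos": [-2.2, -14, 2], "dr": [0, 0, 30], "fingers": -0.1}, {"delta_pos": [-3.2, -18, 3], "dr": [0, 0, 40], "fingers": -0.1}, {"delta_pos": [-3.8, -21.2, 4], "dr": [0, 0, 50], "fingers": -0.1}])

```text
time: 38.85
tool_pos: [0.4485, 0.2829, 0.1708]
tool_rot: [3.141, -0.001, -0.682]
contact_force: [0.2, -0.3, -0.3]
opening: 0.0508
grip_force: 0.0
```

step_arm(increments=[{"delta_pos": [0, 0, 1], "dr": [0, 0, 8], "fingers": -0.1}, {"delta_pos": [0, 0, 2], "dr": [0, 0, 11.2], "fingers": -0.1}, {"delta_pos": [0, 0, 2], "dr": [0, 0, 11.2], "fingers": -0.1}, {"delta_pos": [0, 0, 2], "dr": [0, 0, 11.2], "fingers": -0.1}, {"delta_pos": [0, 0, 2], "dr": [0, 0, 11.2], "fingers": -0.1}])

```text
time: 39.48
tool_pos: [0.4498, 0.2814, 0.1516]
tool_rot: [-3.141, -0.001, -0.872]
contact_force: [-0.3, -0.4, 0.9]
opening: 0.0507
grip_force: 0.0
```

```bash
cat >> h.py <<'E'
def prof(name,p,c,ang,L2=.0425,W2=.013,z=.011):
    "LAB lightness profiles along and across a clamp seen lined up with the wrist picture"
    L=cv2.cvtColor(np.load(f"pics/{name}.npy"),cv2.COLOR_RGB2LAB).astype(int)
    d=np.array([np.cos(ang),np.sin(ang)]);e=np.array([d[1],-d[0]]);c=np.array(c)
    for n,q in (("far",c+L2*d),("near",c-L2*d),("left",c-W2*e),("right",c+W2*e)): print(n,proj(p,[*q,z]).round(1))
    x,y=proj(p,[*c,z]).round().astype(int); yf=int(proj(p,[*(c+L2*d),z])[1]);yn=int(proj(p,[*(c-L2*d),z])[1])
    for r in (range(yf-12,yf+13),range(yn-8,min(yn+14,235))): print([(k,int(L[k,x-7:x+8,0].mean())) for k in r])
    print([(k,int(L[y-18:y+18,k,0].mean())) for k in range(x-26,x+27)])
E
python3 - <<'E'
from h import *
o=robot.observe();print(o["tool_pos"],o["tool_rot"],o["qpos"][5],o["contact_force"])
im,p=pic("wrist","w20")
clamps("w20",p,((.451,.2805),),75)
prof("w20",p,(.451,.2805),o["tool_rot"][2])
E
```

```text
[0.44983628 0.28138209 0.15156504] [-3.14101971e+00 -8.90481677e-04 -8.71956864e-01] 2.8580118396581904 [-0.30187386 -0.40742475  0.91614623]
far [257.6 138.8]
near [257.6 215.8]
left [245.4 178.9]
right [269.8 178.9]
[(126, 140), (127, 140), (128, 141), (129, 142), (130, 147), (131, 153), (132, 158), (133, 163), (134, 165), (135, 164), (136, 162), (137, 160), (138, 163), (139, 159), (140, 129), (141, 122), (142, 132), (143, 136), (144, 134), (145, 131), (146, 128), (147, 125), (148, 122), (149, 119), (150, 119)]
[(207, 121), (208, 120), (209, 121), (210, 123), (211, 122), (212, 120), (213, 121), (214, 122), (215, 123), (216, 120), (217, 107), (218, 105), (219, 108), (220, 113), (221, 123), (222, 134), (223, 135), (224, 132), (225, 128), (226, 127), (227, 127), (228, 129)]
[(232, 160), (233, 160), (234, 160), (235, 162), (236, 163), (237, 164), (238, 166), (239, 167), (240, 165), (241, 163), (242, 153), (243, 136), (244, 131), (245, 130), (246, 125), (247, 119), (248, 111), (249, 105), (250, 106), (251, 116), (252, 119), (253, 119), (254, 125), (255, 134), (256, 140), (257, 143), (258, 142), (259, 139), (260, 127), (261, 117), (262, 116), (263, 118), (264, 120), (265, 122), (266, 116), (267, 113), (268, 123), (269, 127), (270, 132), (271, 144), (272, 156), (273, 160), (274, 161), (275, 160), (276, 161), (277, 161), (278, 162), (279, 163), (280, 165), (281, 165), (282, 165), (283, 164), (284, 163)]
```

step_arm(increments=[{"delta_pos": [0, -0.3, 4], "dr": [0, 0, 0], "fingers": -0.1}, {"delta_pos": [0, -0.3, 9], "dr": [0, 0, 0], "fingers": -0.1}, {"delta_pos": [0, -0.3, 13], "dr": [0, 0, 0], "fingers": -0.1}, {"delta_pos": [0, -0.3, 14.7], "dr": [0, 0, 0], "fingers": -0.1}, {"delta_pos": [0, -0.3, 14.7], "dr": [0, 0, 0], "fingers": -0.1}])

```text
time: 40.15
tool_pos: [0.4512, 0.2828, 0.0031]
tool_rot: [3.139, 0.0, -0.872]
contact_force: [-0.8, -0.4, 1.1]
opening: 0.0505
grip_force: 0.0
```

step_arm(increments=[{"delta_pos": [0, 0, 0], "dr": [0, 0, 0], "fingers": 0.3}, {"delta_pos": [0, 0, 0], "dr": [0, 0, 0], "fingers": 0.7}, {"delta_pos": [0, 0, 0], "dr": [0, 0, 0], "fingers": 0.7}, {"delta_pos": [0, 0, 0], "dr": [0, 0, 0], "fingers": 0.7}, {"delta_pos": [0, 0, 0], "dr": [0, 0, 0], "fingers": 0.7}], newtons=40)

```text
time: 40.78
tool_pos: [0.4523, 0.2834, 0.0049]
tool_rot: [-3.14, -0.001, -0.872]
contact_force: [-0.1, -0.4, 6.9]
opening: 0.0255
grip_force: 40.0
```

step_arm(increments=[{"delta_pos": [0, 0, -1], "dr": [0, 0, 0], "fingers": 0.7}, {"delta_pos": [0, 0, -4], "dr": [0, 0, 0], "fingers": 0.7}, {"delta_pos": [0, 0, -8], "dr": [0, 0, 0], "fingers": 0.7}, {"delta_pos": [0, 0, -12], "dr": [0, 0, 0], "fingers": 0.7}, {"delta_pos": [0, 0, -14], "dr": [0, 0, 0], "fingers": 0.7}])

```text
time: 41.4
tool_pos: [0.4524, 0.2836, 0.1468]
tool_rot: [-3.139, -0.001, -0.872]
contact_force: [0.3, -0.3, -2.7]
opening: 0.0253
grip_force: 40.0
```

Run:
```python
from h import *
o=robot.observe();print(o["tool_pos"],o["tool_rot"],o["opening"],o["grip_force"])
plan([.5895,-.0265,.144],np.radians(11.1))
```

```text
[0.45237921 0.28358966 0.14675282] [-3.13885298e+00 -1.49431675e-03 -8.72286048e-01] 0.02532258270752341 39.9976909160614
plan [32.56  9.44  0.3 ] [ -0.1  -0.2 -61.1]
```

step_arm(increments=[{"delta_pos": [2.5, 0.8, 0], "dr": [0, 0, -5], "fingers": 0.7}, {"delta_pos": [6, 1.8, 0], "dr": [0, 0, -11], "fingers": 0.7}, {"delta_pos": [9.5, 2.8, 0], "dr": [0, 0, -17], "fingers": 0.7}, {"delta_pos": [13, 3.8, 0], "dr": [0, 0, -24], "fingers": 0.7}, {"delta_pos": [16.3, 4.7, 0], "dr": [0, 0, -30], "fingers": 0.7}])

```text
time: 42.02
tool_pos: [0.5207, 0.1271, 0.1445]
tool_rot: [3.141, -0.0, -0.345]
contact_force: [0.1, 0.7, -1.3]
opening: 0.0253
grip_force: 40.0
```

step_arm(increments=[{"delta_pos": [2.6, 2.7, 0], "dr": [0, 0, -7], "fingers": 0.7}, {"delta_pos": [5.2, 5.4, 0], "dr": [0, 0, -14], "fingers": 0.7}, {"delta_pos": [7.8, 8.1, 0], "dr": [0, 0, -21], "fingers": 0.7}, {"delta_pos": [10.2, 10.6, 0], "dr": [0, 0, -28], "fingers": 0.7}, {"delta_pos": [11.8, 12.2, 0], "dr": [0, 0, -31.1], "fingers": 0.7}])

```text
time: 42.65
tool_pos: [0.59, -0.0283, 0.1444]
tool_rot: [3.141, 0.0, 0.195]
contact_force: [0.6, 0.3, -1.4]
opening: 0.0252
grip_force: 40.0
```

step_arm(increments=[{"delta_pos": [0, 0, 1], "dr": [0, 0, 0], "fingers": 0.7}, {"delta_pos": [0, 0, 3], "dr": [0, 0, 0], "fingers": 0.7}, {"delta_pos": [0, 0, 5], "dr": [0, 0, 0], "fingers": 0.7}, {"delta_pos": [0, 0, 5], "dr": [0, 0, 0], "fingers": 0.7}, {"delta_pos": [0, 0, 5], "dr": [0, 0, 0], "fingers": 0.7}])

```text
time: 43.28
tool_pos: [0.5899, -0.0262, 0.0949]
tool_rot: [3.141, -0.0, 0.194]
contact_force: [0.7, -0.8, -1.2]
opening: 0.0254
grip_force: 40.0
```

Run:
```python
from h import *
o=robot.observe();print(o["tool_pos"],o["tool_rot"],o["opening"])
plan([.5903,-.027,.094],np.radians(11.2))
im,p=pic("wrist","w21")
for n in ("w18","w21"):
    L=cv2.cvtColor(np.load(f"pics/{n}.npy"),cv2.COLOR_RGB2LAB).astype(int)[...,0]
    print(n,"end",[(k,int(L[k,252:272].mean())) for k in range(140,186)])
    print(n,"row163",[(k,int(L[161:165,k].mean())) for k in range(224,310)])
    print(n,"row180",[(k,int(L[179:183,k].mean())) for k in range(230,300)])
```

```text
[ 0.58992407 -0.02616055  0.09488125] [ 3.14086133e+00 -4.88595738e-04  1.94282786e-01] 0.025410949955367926
plan [0.02 0.09 0.09] [ 0.  -0.  -0.1]
w18 end [(140, 212), (141, 213), (142, 209), (143, 186), (144, 156), (145, 148), (146, 163), (147, 187), (148, 192), (149, 187), (150, 184), (151, 185), (152, 180), (153, 157), (154, 154), (155, 184), (156, 196), (157, 190), (158, 185), (159, 178), (160, 153), (161, 138), (162, 141), (163, 142), (164, 142), (165, 142), (166, 142), (167, 143), (168, 150), (169, 159), (170, 171), (171, 181), (172, 183), (173, 162), (174, 113), (175, 89), (176, 96), (177, 109), (178, 125), (179, 136), (180, 135), (181, 132), (182, 130), (183, 128), (184, 126), (185, 125)]
w18 row163 [(224, 184), (225, 183), (226, 182), (227, 177), (228, 177), (229, 176), (230, 167), (231, 147), (232, 140), (233, 138), (234, 139), (235, 163), (236, 181), (237, 184), (238, 184), (239, 181), (240, 160), (241, 130), (242, 135), (243, 142), (244, 140), (245, 143), (246, 141), (247, 142), (248, 141), (249, 141), (250, 141), (251, 143), (252, 142), (253, 141), (254, 142), (255, 142
[... 3257 characters left out ...]
20), (242, 120), (243, 121), (244, 120), (245, 123), (246, 123), (247, 126), (248, 127), (249, 126), (250, 127), (251, 129), (252, 128), (253, 130), (254, 128), (255, 131), (256, 133), (257, 133), (258, 133), (259, 132), (260, 130), (261, 129), (262, 131), (263, 130), (264, 134), (265, 131), (266, 131), (267, 131), (268, 130), (269, 132), (270, 129), (271, 131), (272, 129), (273, 127), (274, 130), (275, 131), (276, 131), (277, 130), (278, 132), (279, 131), (280, 126), (281, 120), (282, 127), (283, 128), (284, 117), (285, 139), (286, 167), (287, 178), (288, 179), (289, 180), (290, 172), (291, 167), (292, 178), (293, 181), (294, 179), (295, 180), (296, 180), (297, 181), (298, 179), (299, 180)]
```

step_arm(increments=[{"delta_pos": [0.15, 0.04, 0], "dr": [0, 0, 0], "fingers": 0.7}, {"delta_pos": [0.15, 0.04, 0.5], "dr": [0, 0, 0], "fingers": 0.7}, {"delta_pos": [0.15, 0.04, 1.1], "dr": [0, 0, 0], "fingers": 0.7}, {"delta_pos": [0.15, 0.04, 1.7], "dr": [0, 0, 0], "fingers": 0.7}, {"delta_pos": [0.15, 0.04, 2.1], "dr": [0, 0, 0], "fingers": 0.7}])

```text
time: 43.95
tool_pos: [0.5911, -0.0269, 0.0726]
tool_rot: [3.141, 0.001, 0.194]
contact_force: [-0.5, -0.0, -1.1]
opening: 0.0254
grip_force: 40.0
```

step_arm(increments=[{"delta_pos": [0, 0, 0.15], "dr": [0, 0, 0], "fingers": 0.7}, {"delta_pos": [0, 0, 0.15], "dr": [0, 0, 0], "fingers": 0.7}, {"delta_pos": [0, 0, 0.15], "dr": [0, 0, 0], "fingers": 0.3}, {"delta_pos": [0, 0, 0.15], "dr": [0, 0, 0], "fingers": 0.15}, {"delta_pos": [0, 0, 0.15], "dr": [0, 0, 0], "fingers": 0.15}])

```text
time: 44.58
tool_pos: [0.5916, -0.0269, 0.0721]
tool_rot: [3.141, -0.001, 0.194]
contact_force: [0.6, 1.0, 0.9]
opening: 0.0384
grip_force: 0.0
```

step_arm(increments=[{"delta_pos": [0, 0, 0], "dr": [0, 0, 0], "fingers": 0.15}, {"delta_pos": [0, 0, -2], "dr": [0, 0, 0], "fingers": 0.15}, {"delta_pos": [0, 0, -6], "dr": [0, 0, 0], "fingers": 0}, {"delta_pos": [0, 0, -10], "dr": [0, 0, 0], "fingers": -0.1}, {"delta_pos": [0, 0, -14], "dr": [0, 0, 0], "fingers": -0.1}])

```text
time: 45.2
tool_pos: [0.5912, -0.0268, 0.2131]
tool_rot: [3.141, -0.0, 0.194]
contact_force: [0.8, 0.0, 0.3]
opening: 0.0507
grip_force: 0.0
```

Run:
```python
from h import *
o=robot.observe();print(o["tool_pos"],o["tool_rot"],o["contact_force"])
im,p=pic("wrist","w22")
prof("w22",p,(.5905,-.0265),o["tool_rot"][2],z=.077)
# bench left area: leftover clamps/shafts?
print("handle",proj(p,[.7135,-.0575,.117]))
L=cv2.cvtColor(im,cv2.COLOR_RGB2LAB).astype(int)
x,y=proj(p,[.7135,-.0575,.117]).round().astype(int)
print([(k,int(L[max(y,0):y+3,k,0].mean())) for k in range(x-25,x+26,2)] if y>=0 else "")
```

```text
[ 0.59122324 -0.02676834  0.21314699] [ 3.14091052e+00 -4.58741872e-05  1.94032459e-01] [0.83974071 0.02575019 0.30413506]
far [257.9 141.2]
near [257.9 218.8]
left [245.6 181.6]
right [270.2 181.6]
[(129, 170), (130, 180), (131, 179), (132, 170), (133, 161), (134, 183), (135, 186), (136, 170), (137, 141), (138, 133), (139, 132), (140, 110), (141, 103), (142, 121), (143, 126), (144, 125), (145, 122), (146, 120), (147, 115), (148, 111), (149, 107), (150, 105), (151, 102), (152, 100), (153, 96)]
[(210, 108), (211, 109), (212, 110), (213, 109), (214, 110), (215, 110), (216, 110), (217, 107), (218, 106), (219, 137), (220, 167), (221, 169), (222, 147), (223, 148), (224, 152), (225, 154), (226, 154), (227, 154), (228, 156), (229, 157), (230, 162), (231, 178)]
[(232, 183), (233, 167), (234, 157), (235, 155), (236, 156), (237, 157), (238, 156), (239, 149), (240, 134), (241, 133), (242, 136), (243, 136), (244, 136), (245, 132), (246, 119), (247, 110), (248, 118), (249, 120), (250, 118), (251, 116), (252, 115), (253, 122), (254, 142), (255, 157), (256, 153), (257, 141), (258, 132), (259, 130), (260, 129), (261, 128), (262, 125), (263, 114), (264, 94), (265, 91), (266, 97), (267, 103), (268, 109), (269, 115), (270, 127), (271, 152), (272, 174), (273, 176), (274, 175), (275, 175), (276, 175), (277, 175), (278, 175), (279, 175), (280, 175), (281, 175), (282, 175), (283, 175), (284, 175)]
handle [325.20784329  57.70476811]
[(300, 126), (302, 126), (304, 145), (306, 203), (308, 175), (310, 87), (312, 57), (314, 55), (316, 56), (318, 98), (320, 118), (322, 119), (324, 120), (326, 122), (328, 120), (330, 119), (332, 119), (334, 118), (336, 116), (338, 117), (340, 121), (342, 117), (344, 81), (346, 127), (348, 133), (350, 135)]
```

Both clamps are seated, with clamp B's edges at rows 140.5 to 219 and columns 245 to 270. Now the handle, to swing the pallet.

step_arm(increments=[{"delta_pos": [2.5, 1.2, 0], "dr": [0, 0, 0], "fingers": 0.1}, {"delta_pos": [5, 2.4, 0], "dr": [0, 0, 0], "fingers": 0.1}, {"delta_pos": [8, 4, 0], "dr": [0, 0, 0], "fingers": 0.1}, {"delta_pos": [10.5, 5.3, 3], "dr": [0, 0, 0], "fingers": 0.1}, {"delta_pos": [11.4, 5.8, 6], "dr": [0, 0, 0], "fingers": 0.1}])

```text
time: 45.88
tool_pos: [0.7156, -0.0623, 0.1505]
tool_rot: [3.141, -0.001, 0.194]
contact_force: [-1.0, 0.5, -0.1]
opening: 0.0412
grip_force: 0.0
```

step_arm(increments=[{"delta_pos": [0, 0, 0], "dr": [0, 0, 0], "fingers": 0.1}, {"delta_pos": [0, 0, 0], "dr": [0, 0, 0], "fingers": 0.1}, {"delta_pos": [0, 0, 0], "dr": [0, 0, 0], "fingers": 0.1}, {"delta_pos": [0, 0, 0], "dr": [0, 0, 0], "fingers": 0.1}, {"delta_pos": [0, 0, 0], "dr": [0, 0, 0], "fingers": 0.1}])

```text
time: 46.5
tool_pos: [0.7145, -0.0617, 0.1527]
tool_rot: [3.141, -0.001, 0.194]
contact_force: [-0.5, -0.5, 0.3]
opening: 0.0412
grip_force: 0.0
```

Run:
```python
from h import *
o=robot.observe();print(o["tool_pos"],o["tool_rot"],o["opening"])
im,p=pic("wrist","w23")
a=proj(p,[.7145,-.0615,.117]);x,y=a.round().astype(int);print(a)
L=cv2.cvtColor(im,cv2.COLOR_RGB2LAB).astype(int)
for r in range(y-24,y+16,4): print(r,[int(v) for v in L[r,x-36:x+37:4,0]])
plan([.7145,-.0615,.08],np.radians(11.2))
```

```text
[ 0.7144921  -0.06170905  0.15269461] [ 3.14051741e+00 -1.01800968e-03  1.94090458e-01] 0.041178858499598854
[258.11211421 218.36985859]
194 [125, 93, 100, 113, 125, 126, 162, 82, 93, 105, 107, 99, 181, 144, 126, 106, 107, 96, 140]
198 [136, 179, 128, 97, 95, 96, 77, 82, 94, 103, 106, 102, 126, 192, 187, 181, 124, 123, 123]
202 [120, 253, 109, 96, 97, 97, 77, 87, 96, 103, 106, 102, 122, 189, 190, 191, 120, 122, 124]
206 [129, 229, 98, 98, 99, 95, 68, 87, 102, 120, 108, 103, 112, 209, 194, 193, 124, 124, 125]
210 [128, 98, 95, 99, 95, 97, 70, 128, 125, 128, 131, 125, 110, 226, 224, 228, 141, 120, 123]
214 [111, 99, 99, 98, 102, 98, 116, 124, 125, 127, 132, 127, 130, 224, 223, 225, 121, 123, 126]
218 [100, 100, 99, 106, 103, 112, 122, 125, 127, 126, 123, 127, 136, 223, 223, 224, 119, 124, 123]
222 [113, 124, 129, 124, 130, 133, 110, 121, 122, 125, 122, 120, 187, 225, 224, 208, 177, 163, 138]
226 [142, 165, 163, 166, 164, 165, 208, 116, 119, 120, 124, 140, 200, 203, 177, 210, 217, 213, 183]
230 [40, 170, 166, 166, 167, 210, 217, 214, 185, 153, 197, 215, 215, 209, 207, 211, 210, 211, 61]
plan [ 0.   -0.03  7.24] [ 0.1 -0.  -0.1]
```

step_arm(increments=[{"delta_pos": [0, 0, 2.5], "dr": [0, 0, 0], "fingers": 0.1}, {"delta_pos": [0, 0, 5], "dr": [0, 0, 0], "fingers": 0.1}, {"delta_pos": [0, 0, 7.1], "dr": [0, 0, 0], "fingers": 0.1}, {"delta_pos": [0, 0, 7.1], "dr": [0, 0, 0], "fingers": 0.44}, {"delta_pos": [0, 0, 7.1], "dr": [0, 0, 0], "fingers": 0.44}])

```text
time: 47.18
tool_pos: [0.715, -0.0619, 0.082]
tool_rot: [3.14, -0.002, 0.194]
contact_force: [0.7, -0.4, 0.4]
opening: 0.0276
grip_force: 0.0
```

Run:
```python
from h import *
o=robot.observe();print(o["tool_pos"],o["tool_rot"],o["opening"],o["contact_force"])
M=R.from_euler("xyz",[np.pi,0,np.radians(11.2)])
for st in (3,4,5,6):
  print(st,[ (M.inv().apply([.155*(np.cos(np.radians(11.2+a))-np.cos(np.radians(11.2))),.155*(np.sin(np.radians(11.2+a))-np.sin(np.radians(11.2))),0])*100).round(2)[:2].tolist() for a in np.arange(1,6)*st])
```

```text
[ 0.71502501 -0.0619331   0.08200488] [ 3.14030442e+00 -1.54019564e-03  1.94016118e-01] 0.027586785786294348 [ 0.66860593 -0.35218198  0.35750788]
3 [[-0.02, -0.81], [-0.08, -1.62], [-0.19, -2.42], [-0.34, -3.22], [-0.53, -4.01]]
4 [[-0.04, -1.08], [-0.15, -2.16], [-0.34, -3.22], [-0.6, -4.27], [-0.93, -5.3]]
5 [[-0.06, -1.35], [-0.24, -2.69], [-0.53, -4.01], [-0.93, -5.3], [-1.45, -6.55]]
6 [[-0.08, -1.62], [-0.34, -3.22], [-0.76, -4.79], [-1.34, -6.3], [-2.08, -7.75]]
```

step_arm(increments=[{"delta_pos": [-0.04, -1.08, 0], "dr": [0, 0, -4], "fingers": 0.44}, {"delta_pos": [-0.15, -2.16, 0], "dr": [0, 0, -8], "fingers": 0.44}, {"delta_pos": [-0.34, -3.22, 0], "dr": [0, 0, -12], "fingers": 0.44}, {"delta_pos": [-0.6, -4.27, 0], "dr": [0, 0, -16], "fingers": 0.44}, {"delta_pos": [-0.93, -5.3, 0], "dr": [0, 0, -20], "fingers": 0.44}])

```text
time: 47.8
tool_pos: [0.6974, -0.0145, 0.0826]
tool_rot: [3.133, -0.003, 0.545]
contact_force: [5.7, -8.9, -3.7]
opening: 0.0258
grip_force: 4.9
```

step_arm(increments=[{"delta_pos": [-0.04, -1.08, 0], "dr": [0, 0, -4], "fingers": 0.44}, {"delta_pos": [-0.15, -2.16, 0], "dr": [0, 0, -8], "fingers": 0.44}, {"delta_pos": [-0.34, -3.22, 0], "dr": [0, 0, -12], "fingers": 0.44}, {"delta_pos": [-0.6, -4.27, 0], "dr": [0, 0, -16], "fingers": 0.44}, {"delta_pos": [-0.93, -5.3, 0], "dr": [0, 0, -20], "fingers": 0.44}])

```text
time: 48.42
tool_pos: [0.6617, 0.0282, 0.0826]
tool_rot: [3.136, -0.002, 0.894]
contact_force: [3.3, -1.7, -1.4]
opening: 0.0252
grip_force: 1.6
```

step_arm(increments=[{"delta_pos": [-0.04, -1.08, 0], "dr": [0, 0, -4], "fingers": 0.44}, {"delta_pos": [-0.15, -2.16, 0], "dr": [0, 0, -8], "fingers": 0.44}, {"delta_pos": [-0.34, -3.22, 0], "dr": [0, 0, -12], "fingers": 0.44}, {"delta_pos": [-0.6, -4.27, 0], "dr": [0, 0, -16], "fingers": 0.44}, {"delta_pos": [-0.93, -5.3, 0], "dr": [0, 0, -20], "fingers": 0.44}])

```text
time: 49.05
tool_pos: [0.6139, 0.0551, 0.0826]
tool_rot: [3.137, -0.001, 1.243]
contact_force: [0.4, -0.3, 0.3]
opening: 0.0258
grip_force: 0.1
```

step_arm(increments=[{"delta_pos": [0, 0, 0], "dr": [0, 0, 0], "fingers": 0.44}, {"delta_pos": [0, 0, 0], "dr": [0, 0, 0], "fingers": 0.44}, {"delta_pos": [0, 0, 0], "dr": [0, 0, 0], "fingers": 0.2}, {"delta_pos": [0, 0, 0], "dr": [0, 0, 0], "fingers": 0}, {"delta_pos": [0, 0, 0], "dr": [0, 0, 0], "fingers": 0}])

```text
time: 49.68
tool_pos: [0.6127, 0.0549, 0.0807]
tool_rot: [3.141, 0.001, 1.241]
contact_force: [0.6, -1.1, -0.3]
opening: 0.0452
grip_force: 0.0
```

Run:
```python
from h import *
o=robot.observe();print(o["tool_pos"],o["tool_rot"],o["opening"],o["contact_force"])
c=np.array([.563,-.092]);d=o["tool_pos"][:2]-c;print(np.degrees(np.arctan2(d[1],d[0]))-11.2,np.hypot(*d))
```

```text
[0.61270313 0.05493486 0.08066027] [3.14136779e+00 5.95430806e-04 1.24092504e+00] 0.04518567040779427 [ 0.62896916 -1.08248001 -0.32420773]
60.111047594282994 0.15511368619242066
```

step_arm(increments=[{"delta_pos": [0, 0, -1], "dr": [0, 0, 0], "fingers": 0}, {"delta_pos": [0, 0, -4], "dr": [0, 0, 0], "fingers": 0}, {"delta_pos": [0, 0, -8], "dr": [0, 0, 0], "fingers": 0}, {"delta_pos": [0, 0, -12], "dr": [0, 0, 0], "fingers": -0.1}, {"delta_pos": [0, 0, -14], "dr": [0, 0, 0], "fingers": -0.1}])

```text
time: 50.3
tool_pos: [0.6134, 0.0551, 0.2243]
tool_rot: [3.137, -0.001, 1.241]
contact_force: [0.3, 0.1, 0.5]
opening: 0.0505
grip_force: 0.0
```

step_arm(increments=[{"delta_pos": [-0.7, -2.3, -2], "dr": [0, 0, 10], "fingers": -0.1}, {"delta_pos": [-1.4, -4.6, -4], "dr": [0, 0, 20], "fingers": -0.1}, {"delta_pos": [-2.1, -7, -6], "dr": [0, 0, 30], "fingers": -0.1}, {"delta_pos": [-2.8, -9.5, -8], "dr": [0, 0, 40], "fingers": -0.1}, {"delta_pos": [-3.4, -11.5, -10], "dr": [0, 0, 50], "fingers": -0.1}])

```text
time: 50.92
tool_pos: [0.4917, 0.0603, 0.3223]
tool_rot: [3.141, -0.001, 0.363]
contact_force: [-0.2, 0.6, 0.3]
opening: 0.0503
grip_force: 0.0
```

step_arm(increments=[{"delta_pos": [0, 0, 0], "dr": [0, 0, 10], "fingers": -0.1}, {"delta_pos": [0, 0, 0], "dr": [0, 0, 10], "fingers": -0.1}, {"delta_pos": [0, 0, 0], "dr": [0, 0, 10], "fingers": -0.1}, {"delta_pos": [0, 0, 0], "dr": [0, 0, 10], "fingers": -0.1}, {"delta_pos": [0, 0, 0], "dr": [0, 0, 10], "fingers": -0.1}])

```text
time: 51.55
tool_pos: [0.4928, 0.0602, 0.3205]
tool_rot: [3.141, 0.001, 0.195]
contact_force: [-0.4, 0.2, 0.1]
opening: 0.0506
grip_force: 0.0
```

Run:
```python
from h import *
o=robot.observe();print(o["time"],o["tool_pos"],o["tool_rot"])
im,p=pic("wrist","w24");pic("scene","s24");pic("top","t24")
c=np.array([.563,-.092]);Q=R.from_euler("z",60,degrees=True).as_matrix()[:2,:2]
rot=lambda q:c+Q@(np.array(q)-c)
L=cv2.cvtColor(im,cv2.COLOR_RGB2LAB).astype(int)
T=im.astype(np.uint8)
for n,q,z in (("sh1",(.4915,-.043),.113),("sh2",(.503,-.103),.113),("sh3",(.5145,-.163),.113),("clA",(.6117,-.137),.077),("clB",(.5905,-.0265),.077),("handle",(.715,-.0617),.117),("nestmid",(.601,-.0815),.066)):
    w=rot(q);a=proj(p,[*w,z]);print(n,w.round(3),a.round(1))
    x,y=a.round().astype(int)
    if n[:2]=="cl":
        d=rot(np.array(q)+[.0417,.0081])-rot(q)
        t=np.array([proj(p,[*(w+k*d/np.hypot(*d)*.001),z]) for k in np.arange(-54,55,3)]).round().astype(int); print("along",[(k,int(L[v,u,0])) for k,(u,v) in zip(np.arange(-54,55,3),t) if 0<=v<384])
        e=np.array([d[1],-d[0]])/np.hypot(*d)
        for s in(.03,-.03):
            t=np.array([proj(p,[*(w+s*d/np.hypot(*d)+k*e*.001),z]) for k in np.arange(-24,25,2)]).round().astype(int); print("across",s,[(int(k),int(L[v,u,0])) for k,(u,v) in zip(np.arange(-24,25,2),t) if 0<=v<384])
    elif n[:2]=="sh":
        for r in range(y-15,y+14,4): print(r,[int(v) for v in L[r,x-20:x+21:4,0]])
```

```text
51.55 [0.49282984 0.06018532 0.32045415] [3.14109269e+00 6.08560308e-04 1.94963013e-01]
sh1 [ 0.485 -0.129] [396.2 198.7]
184 [168, 195, 215, 199, 163, 220, 218, 224, 199, 197, 199]
188 [154, 155, 252, 245, 252, 222, 225, 200, 198, 199, 196]
192 [138, 230, 160, 201, 234, 238, 206, 195, 199, 171, 143]
196 [133, 202, 151, 231, 247, 247, 235, 196, 144, 157, 156]
200 [173, 175, 189, 246, 246, 247, 208, 133, 160, 168, 166]
204 [173, 197, 223, 222, 230, 205, 134, 101, 129, 162, 160]
208 [215, 223, 222, 178, 155, 172, 158, 155, 162, 172, 161]
212 [181, 225, 202, 152, 165, 166, 104, 163, 158, 164, 155]
sh2 [ 0.543 -0.149] [426.2 159.9]
145 [181, 195, 195, 163, 217, 220, 213, 218, 200, 200, 201]
149 [161, 172, 252, 239, 251, 214, 219, 203, 204, 202, 198]
153 [139, 246, 156, 185, 242, 247, 231, 199, 201, 198, 176]
157 [138, 194, 144, 217, 246, 245, 248, 198, 204, 195, 160]
161 [151, 198, 157, 211, 247, 248, 232, 198, 201, 157, 155]
165 [167, 228, 212, 221, 216, 212, 202, 200, 167, 163, 158]
169 [195, 215, 221, 204, 205, 203, 202, 200, 84, 137, 117]
173 [218, 219, 213, 196, 201, 200, 203, 177, 
[... 2679 characters left out ...]
8), 162), (np.int64(51), 162), (np.int64(54), 156)]
across 0.03 [(-24, 156), (-22, 157), (-20, 153), (-18, 127), (-16, 131), (-14, 133), (-12, 111), (-10, 117), (-8, 125), (-6, 126), (-4, 115), (-2, 103), (0, 99), (2, 93), (4, 95), (6, 102), (8, 97), (10, 106), (12, 126), (14, 166), (16, 178), (18, 176), (20, 178), (22, 179), (24, 177)]
across -0.03 [(-24, 155), (-22, 156), (-20, 154), (-18, 129), (-16, 159), (-14, 163), (-12, 108), (-10, 113), (-8, 117), (-6, 108), (-4, 100), (-2, 98), (0, 98), (2, 97), (4, 103), (6, 105), (8, 103), (10, 105), (12, 110), (14, 126), (16, 134), (18, 173), (20, 178), (22, 174), (24, 175)]
handle [0.613 0.055] [283.   67.9]
nestmid [ 0.573 -0.054] [350.2 118.7]
```

Every part sits where a 60° rotation predicts, within about 2 mm for the clamps and within pocket play plus camera bias for the shafts. The shafts all show the same upright pattern, and the pallet is in the fourth click with the gripper clear. Handing in.

```bash
python3 -c "
from cell import robot
print(robot.hand_in())"
```

```text
the job is handed in; nothing more can be done
None
```

I handed the job in: the pallet went home to its stop, all three shafts are in pockets and both clamps lie in nests, and it now rests at the fourth click (60°) with the gripper clear; shaft C tipped at first and had to be re-seated, and I checked the final seating by camera numbers rather than by eye, having used all 14 picture views.

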